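# Load an inspection microscope's indexed rotary stage

### The job

Flick the rotary stage's brake lever fully up, then lift the sprung plunger, turn the stage to the load station (the end slot next to the brake, tray away from the microscope) and let the plunger drop home. Stand all the black specimen mounts from the bench upright on the floor of the stage's tray, then lift the plunger again, turn the stage to the view station (the end slot at the other side, tray under the microscope), let the plunger drop home and push the brake lever fully down to lock. Leave the bottle, slide box and dish where they are, and if a mount gets knocked out of place, put it right.

Things in the scene. Friction and masses are not known exactly. Their poses are not given: they have to be found in the camera images.
- station: Fixed inspection station: low round housing with a black rotary table, and an off-white microscope on its far side. Origin on the table's axis at bench level; z up, x from the axis to the microscope. Index sector: 30 mm high, radius 124 to 160 mm, slots at 100 (view), 180 (park) and 260 degrees (load) about z, counter-clockwise from x.
- objective (a point): Lower end of the microscope's objective (26 mm thick), 75 mm from the table's axis, 135 mm above the bench. Above it the microscope's arm, 60 mm wide, reaches from 50 mm to 255 mm from the axis at heights 200 to 266 mm (eyepiece up to 340); the column, 56 mm wide, stands 190 to 255 mm from the axis.
- head (a joint): Angle of the rotary table (black disc, radius 120 mm, top 46 mm above the bench), rad, counter-clockwise seen from above, -1.43 to 1.43. 0 = park station (at the start), +1.396 = load station (tray away from the microscope), -1.396 = view station (tray under the objective). Light friction. Rim lugs take the brake's pawl at park and view only.
- plunger (a joint): Lift of the index plunger on the table's arm, m: 0 = home, pin fully down in a slot; 0.024 = fully up. Pin 10 mm thick, round end, slots 14 mm wide. It must be held 14 mm up or more (18 is comfortable) while the table turns; let go between slots it rides on the sector. A spring presses it down, 3 N at home, 5.4 N fully up. It drops in when within about 4 mm of a slot's middle.
- knob (a point): Centre of the plunger's black knob, an upright cylinder 30 mm in diameter, 24 mm high, 142 mm from the table's axis; centre 76 mm above the bench when home. It goes round the axis with the table (at 180 degrees about station's z at park, plus head). Below it: a collar 23 mm in diameter, top at 58 mm, on an arm 30 mm wide, top at 46 mm.
- brake (a joint): Brake lever, rad: 0 = down, level, locked (its pawl stops the table); 1.05 = fully up, released. Hinge horizontal, tangential to the table, 147 mm from its axis at 285 degrees about station's z, 56 mm above the bench. The lever, a bar 14 mm wide, points outward from the axis and stays where it is left (about 2 N at the ball).
- ball (a point): Centre of the black ball, 22 mm in diameter, at the brake lever's outer end: 70 mm outward of the hinge, 4 mm above the lever's mid-line; 60 mm above the bench when locked. Free space under it down to the bench.
- tray (a point): Centre of the tray's floor on the rotary table, 72 mm from its axis, 46 mm above the bench. x outward from the axis, y along the tray, z up. Inside 46 mm in x, 138 mm in y; rim 4 mm high, 3 mm thick: room for four mounts in a row along y. The knob stands 100 degrees counter-clockwise of it about the axis.
- mount1_mid (a point): Centre (half-way up, axis upright) of a specimen mount: a black resin cylinder 30 mm in diameter and 30 mm high with a heavy steel foot (lowest 8 mm), 70 g, and a small polished metal face on top; it starts standing on the bench left of the station. Two to four of the four are present.
- mount2_mid (a point): Centre (half-way up, axis upright) of a specimen mount: a black resin cylinder 30 mm in diameter and 30 mm high with a heavy steel foot (lowest 8 mm), 70 g, and a small polished metal face on top; it starts standing on the bench left of the station. Two to four of the four are present.
- mount3_mid (a point): Centre (half-way up, axis upright) of a specimen mount: a black resin cylinder 30 mm in diameter and 30 mm high with a heavy steel foot (lowest 8 mm), 70 g, and a small polished metal face on top; it starts standing on the bench left of the station. Two to four of the four are present.
- mount4_mid (a point): Centre (half-way up, axis upright) of a specimen mount: a black resin cylinder 30 mm in diameter and 30 mm high with a heavy steel foot (lowest 8 mm), 70 g, and a small polished metal face on top; it starts standing on the bench left of the station. Two to four of the four are present.
- dropper: Bystander: amber dropper bottle, 44 mm diameter, 100 mm high, origin at its underside.
- slidebox: Bystander: grey slide box 85 x 100 x 32 mm, origin at its underside.
- dish: Bystander: shallow glass dish, 90 mm diameter, 16 mm high, origin at its underside.

How it is judged (in metres and radians):
On the way, in this order (a step that is already met when the one before it is completed fails the run):
1. the brake lever is up, the table still at the park station (value of joint brake above 0.8 rad and value of joint head between -0.03 and 0.03 rad and value of joint plunger below 0.003 m), for 0.1 s.
2. the table is at the load station with the plunger home (value of joint head between 1.3663 and 1.4263 rad and value of joint plunger below 0.003 m), for 0.2 s.
3. every mount stands in the tray, the table still at the load station (all of step 2 and x of mount1_mid in the frame of tray between -0.014 and 0.014 m and y of mount1_mid in the frame of tray between -0.062 and 0.062 m and z of mount1_mid in the frame of tray between 0.012 and 0.018 m and angle between each of mount1_mid, mount2_mid, mount3_mid, mount4_mid's own z axis and vertical below 0.1 rad and x of mount2_mid in the frame of tray between -0.014 and 0.014 m and y of mount2_mid in the frame of tray between -0.062 and 0.062 m and z of mount2_mid in the frame of tray between 0.012 and 0.018 m and x of mount3_mid in the frame of tray between -0.014 and 0.014 m and y of mount3_mid in the frame of tray between -0.062 and 0.062 m and z of mount3_mid in the frame of tray between 0.012 and 0.018 m and x of mount4_mid in the frame of tray between -0.014 and 0.014 m and y of mount4_mid in the frame of tray between -0.062 and 0.062 m and z of mount4_mid in the frame of tray between 0.012 and 0.018 m), for 0.2 s.
4. the table is at the view station with the plunger home (value of joint head between -1.4263 and -1.3663 rad and value of joint plunger below 0.003 m), for 0.2 s.
At the end, for the whole second after the job is handed in: The table is within 0.03 rad of the view station, the plunger within 3 mm of home, the brake lever within 0.1 rad of fully down; every mount present stands upright (within 0.1 rad) on the tray's floor inside its rim (within 3 mm of height) and is at rest (all of step 4 and value of joint brake below 0.1 rad and x of mount1_mid in the frame of tray between -0.014 and 0.014 m and y of mount1_mid in the frame of tray between -0.062 and 0.062 m and z of mount1_mid in the frame of tray between 0.012 and 0.018 m and angle between each of mount1_mid, mount2_mid, mount3_mid, mount4_mid's own z axis and vertical below 0.1 rad and x of mount2_mid in the frame of tray between -0.014 and 0.014 m and y of mount2_mid in the frame of tray between -0.062 and 0.062 m and z of mount2_mid in the frame of tray between 0.012 and 0.018 m and x of mount3_mid in the frame of tray between -0.014 and 0.014 m and y of mount3_mid in the frame of tray between -0.062 and 0.062 m and z of mount3_mid in the frame of tray between 0.012 and 0.018 m and x of mount4_mid in the frame of tray between -0.014 and 0.014 m and y of mount4_mid in the frame of tray between -0.062 and 0.062 m and z of mount4_mid in the frame of tray between 0.012 and 0.018 m and linear speed of each of mount1, mount2, mount3, mount4 below 0.02 m/s); the robot touches nothing.
It fails at once if the dropper is moved by more than 30 mm (distance of dropper from where it was at the start of the episode above 0.03 m).
It fails at once if the slidebox is moved by more than 30 mm (distance of slidebox from where it was at the start of the episode above 0.03 m).
It fails at once if the dish is moved by more than 30 mm (distance of dish from where it was at the start of the episode above 0.03 m).
Of mount1, mount2, mount3, mount4 only 2 to 4 are there at a start; the rules pass over those that are not, and their reading is None.
At some moment in a run one of mount1, mount2, mount3, mount4 may be knocked a few centimetres aside while the robot is not near it.
It also fails if it takes over 210 s, if anything falls off the work surface, if the arm or the gripper's body presses on something with over 40 N, if the wrist force passes 120 N, or if a joint passes its speed limit or range.

### The arm

A 7-joint arm with a two-finger parallel gripper is mounted at the origin on the work surface. World frame = base frame: x ahead of the robot, y to its left, z up, the work surface at z = 0. Lengths are in m, angles in degrees, forces in N, time in s.
With the tool pointing down it reaches from about 0.4 to 0.9 m from the base axis. Payload 5.5 kg.
Tool frame: the origin (TCP) lies at the very end of the fingers, on their centre line; the grasp point (between the pads) lies grip_point_offset behind it (grip_point_offset is the distance from the TCP to the grasp point, in m); z points along the fingers, y is the direction in which the jaws open and shut (so a half turn about z gives the same grasp; the last joint's range is limited). The gripper opens to 92 mm and grips with 3 to 60 N. Pads are 19 mm wide; open, the fingers measure 130 mm over their backs; the gripper's body (75 mm by 190 mm) begins 47 mm behind the grasp point.
Start: joints at [-52.987, 28.699, -24.465, 88.831, 12.651, 65.22, -12.049], TCP at [0.243, 0.603, 0.2] pointing down, gripper open.
Joint ranges: [-164.97, 164.97], [-17.58, 116.51], [-87.97, 89.64], [11.32, 138.91], [-80.73, 260.73], [10.89, 115.49], [-147.41, 147.41]. Speed limits (degrees/s): [147.25, 147.25, 180, 180, 180, 180, 180].

### API

Orientations are given as a 3x3 rotation matrix whose columns are the frame's x, y, z axes.
In Python, from plant import * gives the robot as it stands. The module is installed in compiled form; this text tells all that it offers.
- The arm moves only by the tool send_rows, never from a script. Its argument "motion" is a list that holds one entry, the list of rows, each a list of 7 numbers: the finger opening in mm, from 0 to 91.8, then the shift along the tool's x, y, z in units of 15 cm (1.0 is 15 cm), then the turn, a rotation vector about the tool's x, y, z in units of 45 degrees (1.0 is 45 degrees). A call has 1 to 10 rows; each row is the pose to reach, as a shift and turn from the pose commanded when the call began, along the tool's axes at that moment; what a row does not reach only later rows make up. A row lasts 1/10 s, in which the tool goes at most 50 mm and 8.59 degrees, less where a joint would pass 70% of its speed; a pose out of reach is approached as far as the arm can. A call with a number of a shift or a turn outside -1 to 1 is refused whole. A call with a gripper value outside its range is refused whole. The fingers move at their own pace and stop on an object; "newtons" is the grip in N (left out, the last holds). Time passes only in rows, so rows that repeat a pose let the fingers close. It gives the time, the measured TCP pose, the force and the opening at its end, in the units of the state.
- sense(): the state, without advancing time (a new reading comes with each control period).
- get_image(name): name is "scene" or "top" or "wrist"; returns (picture, depth): 400x640x3 uint8, blue, green, red; 400x640 float32, m along the optical axis (not along the pixel's ray), 0 where there is no reading.
- camera_params(name): a dict with "vfov" (degrees; the focal length in pixels is half the picture's height over the tangent of half this angle, whatever the lens; pixels are square), "cx", "cy" (the principal point, pixels), "cam_to_world" (4x4, takes a point from camera to world coordinates); the wrist camera has in their place "T_tool_cam" (4x4, takes a point from camera to tool coordinates, whose origin is the TCP and whose axes are the flange's). Camera axes: x right, y up, looking along -z (the intrinsics and any distortion apply to the point x, -y, -z); pixel columns grow to the right and rows downward; lengths in m; the calibration is good to about 2 mm. A picture is of the moment at which its call begins: read the wrist's pose just before it. camera_params takes no time and is no camera call.
- job_done(): hands the job in, once; it reports no verdict.
Trained networks look in the newest picture that a camera, given by its name, has taken for a name from the list of things; names that differ only in an ending like _2 or _b are one class to them, and where a whole thing is asked for, a point or a joint stands for the part that bears it (a point fixed in the world has none). Each returns a list of dicts, best first, with "score" (0 to 1); they miss things now and then, are a little off and sometimes report something else, mostly with a low value. They report only what shows in the picture. A call takes as long as a camera call.
- look_for(camera, name): "centre" ([column, row] in pixels, amid what is visible of it).
The state is a dict: "t": time; "joints": joint angles; "dq": joint speeds; "joint_efforts": joint torques, N m; "tcp_pos": TCP position; "ee_rot": TCP orientation; "ft_force": force on the tool from outside, world axes, zero at the start; "moment": the same for the moment, N m; "finger_gap": opening from 0.0 (shut) to 1.0 (fully open).
Only numpy, scipy, OpenCV 4.12 (cv2) and the standard library are available. Lean on these libraries where they do the work, as an engineer would, in place of code of your own. Each camera call takes 0.05 s, during which the arm holds its last target.

## Working session

There is one attempt and no reset: what is moved stays moved. The work goes in short steps, Python scripts to look and compute and a tool call to move; the robot and the scene stay as the last step left them, time stands still between calls to the robot, and variables do not carry over. Pictures are saved under pics/ and viewed, and the job is handed in when it is done.

Besides the shell and the picture viewer there is one more tool, called after ">>>" in YAML: its name, and indented under it one key for each argument. send_rows: Moves the arm, as the interface text tells. Its arguments: {"type":"object","properties":{"motion":{"type":"array","items":{"type":"array","items":{"type":"array","items":{"type":"number"}}}},"newtons":{"type":"number"}},"required":["motion"]}

```bash
ls; mkdir -p pics
cat > h.py <<'E'
from plant import *
import numpy as np, cv2
def snap(n,f=None):
    s=sense(); im,d=get_image(n); 
    if f: cv2.imwrite('pics/'+f,im)
    p=camera_params(n)
    if 'cam_to_world' in p: T=np.array(p['cam_to_world'])
    else:
        W=np.eye(4); W[:3,:3]=np.array(s['ee_rot']); W[:3,3]=s['tcp_pos']; T=W@np.array(p['T_tool_cam'])
    return im,d,p,T
def pt(u,v,d,p,T):
    f=200/np.tan(np.radians(p['vfov'])/2)
    return (T@np.array([(u-p['cx'])/f*d,-(v-p['cy'])/f*d,-d,1]))[:3]
def cloud(d,p,T):
    v,u=np.mgrid[0:400,0:640]
    f=200/np.tan(np.radians(p['vfov'])/2)
    P=np.stack([(u-p['cx'])/f*d,-(v-p['cy'])/f*d,-d,np.ones_like(d)],-1)
    return (P@T.T)[...,:3]
E
python3 - <<'E'
from h import *
print(sense())
for n in ('scene','top','wrist'):
    im,d,p,T=snap(n,n+'0.png'); print(n,p,T)
E
```

```text
pics
{'t': 0.0, 'joints': array([-52.98561052,  28.75225496, -24.45206864,  88.89118523,
        12.65064164,  65.22132371, -12.04930666]), 'dq': array([-0.01187425, -0.03876781, -0.04683672, -0.0975266 , -0.00298013,
        0.05875469,  0.05223263]), 'joint_efforts': array([ 3.40027536e-04, -5.66588545e+01, -5.81608817e+00, -2.79111171e+01,
       -6.86658849e-02,  3.08181869e-02,  1.92304487e-04]), 'tcp_pos': array([0.2425717 , 0.60222315, 0.19859554]), 'ee_rot': array([[-9.27625859e-01,  3.73509933e-01, -7.71455210e-04],
       [ 3.73510727e-01,  9.27624139e-01, -1.78682353e-03],
       [ 4.82241387e-05, -1.94565051e-03, -9.99998106e-01]]), 'ft_force': array([-0.96531948, -0.60691044,  0.65627841]), 'moment': array([ 0.03588611, -0.01834408, -0.01697083]), 'finger_gap': 0.9976858399876826}
scene {'vfov': 54.60576856558146, 'cx': 320.7968629141158, 'cy': 200.80538060755467, 'cam_to_world': array([[ 0.0611229 , -0.83638244,  0.54472782,  1.02212547],
       [ 0.99800644,  0.04261596, -0.04655134, -0.033807  ],
       [ 0.01572062,  0.54648723,  0.83731988,  0.83884886],
       [ 0.
[... 751 characters left out ...]
5]
 [ 0.          0.          0.          1.        ]]
wrist {'vfov': 71.00450427755588, 'cx': 319.8380427958959, 'cy': 201.55655537433552, 'T_tool_cam': array([[ 1.41466135e-03,  9.62941759e-01,  2.69705704e-01,
         7.32958025e-02],
       [ 9.99998914e-01, -1.25094815e-03, -7.78884538e-04,
        -1.01760922e-03],
       [-4.12632597e-04,  2.69706513e-01, -9.62942484e-01,
        -1.85059191e-01],
       [ 0.00000000e+00,  0.00000000e+00,  0.00000000e+00,
         1.00000000e+00]])} [[ 0.37210756 -0.89393871 -0.24981904  0.17430625]
 [ 0.9281887   0.35799806  0.10150433  0.62906176]
 [-0.00130392 -0.26964974  0.96295759  0.38375754]
 [ 0.          0.          0.          1.        ]]
```

```bash
python3 -c "
import plant; print([n for n in dir(plant) if n[0]!='_']); print(getattr(plant,'grip_point_offset',None))"
```

```text
['MotionError', 'camera_params', 'get_image', 'grip_point_offset', 'job_done', 'look_for', 'sense']
0.0188
```

View pics/scene0.png

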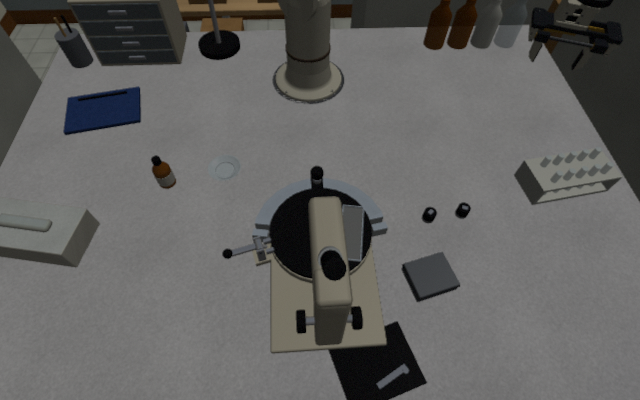

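View pics/top0.png

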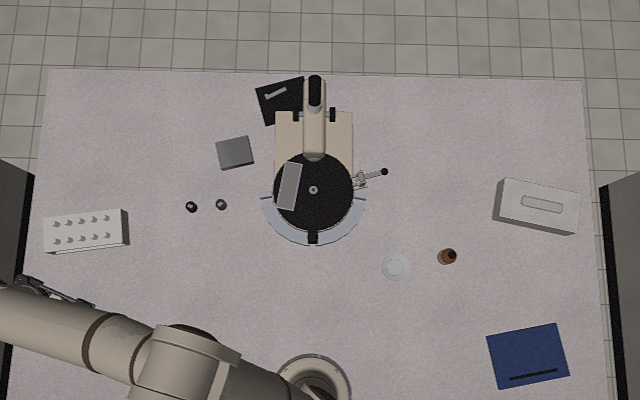

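View pics/wrist0.png

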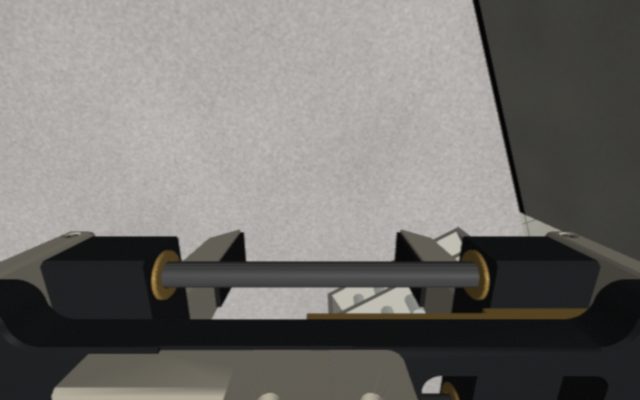

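Run:
```python
from h import *
for n,L in (('top',{'pivot':(313,190),'knob':(313,236),'ball':(384,171),'m1':(191,207),'m2':(221,204),'eyep':(316,80),'bottle':(448,256),'dish':(396,267),'box':(235,152)}),('scene',{'knob':(317,173),'ball':(228,254),'m1':(463,210),'m2':(429,214),'eyep':(332,263),'bottle':(157,160),'dish':(224,167),'box':(431,275)})):
    im,d,p,T=snap(n)
    C=cloud(d,p,T)
    for k,(u,v) in L.items(): print(n,k,C[v,u].round(4),d[v,u].round(3))
    np.save(n+'C.npy',C)
    for m in ('knob','ball','mount1_mid','tray','station','brake','objective'):
        print(m,[(np.round(r['centre'],1).tolist(),round(r['score'],2), C[int(r['centre'][1]),int(r['centre'][0])].round(3).tolist()) for r in look_for(n,m)])
```

```text
top pivot [0.581  0.006  0.0576] 1.519
top knob [0.4413 0.0035 0.0895] 1.46
top ball [0.2516 0.0067 1.5404] 0.0
top m1 [0.5276 0.364  0.0348] 1.526
top m2 [0.5397 0.2778 0.0276] 1.536
top eyep [0.7965 0.0039 0.342 ] 1.282
top bottle [ 0.3933 -0.3803  0.0741] 1.47
top dish [ 0.3647 -0.2432  0.0064] 1.529
top box [0.6998 0.2437 0.0304] 1.566
knob [([313.0, 238.3], 0.45, [0.436, 0.003, 0.088])]
ball [([368.2, 173.5], 0.71, [0.635, -0.155, 0.06])]
mount1_mid [([234.7, 152.1], 0.28, [0.699, 0.246, 0.033])]
tray [([312.6, 190.3], 0.78, [0.58, 0.009, 0.063])]
station [([314.4, 175.3], 0.88, [0.63, 0.004, 0.043]), ([311.0, 190.4], 0.53, [0.581, 0.012, 0.055])]
brake [([368.8, 175.6], 0.71, [0.63, -0.156, 0.057]), ([446.3, 255.8], 0.21, [0.396, -0.375, 0.072])]
objective [([315.2, 172.2], 0.82, [0.639, 0.001, 0.043])]
scene knob [0.4518 0.0037 0.0868] 0.942
scene ball [ 0.6475 -0.2009  0.0669] 0.843
scene m1 [0.5394 0.3618 0.0276] 0.961
scene m2 [0.5483 0.2735 0.0306] 0.949
scene eyep [0.8004 0.0034 0.3373] 0.542
scene bottle [ 0.4025 -0.3827  0.099 ] 0.941
scene dish [ 0.3576 -0.2428  0.0057] 1.05
scene box [0.7064 0.2433 0.0328] 0.86
knob [([319.8, 173.1], 0.69, [0.452, 0.009, 0.086])]
ball [([248.7, 248.2], 0.76, [0.631, -0.16, 0.058]), ([303.8, 226.9], 0.73, [0.575, -0.036, 0.047])]
mount1_mid []
tray [([303.3, 226.7], 0.84, [0.575, -0.036, 0.047])]
station [([318.5, 261.5], 0.85, [0.766, -0.014, 0.269])]
brake [([244.4, 245.5], 0.72, [0.592, -0.179, -0.002])]
objective [([319.5, 261.6], 0.68, [0.767, -0.012, 0.272])]
```

Run:
```python
from h import *
for n in ('top','scene'):
    C=np.load(n+'C.npy')
    print(n); 
    for v in range(80,400,40): print([round(float(C[v,u,2])*1000) for u in range(40,640,50)])
im=cv2.imread('pics/top0.png'); cv2.imwrite('pics/t1.png',cv2.resize(im[130:260,170:420],None,fx=3.2,fy=3.2,interpolation=cv2.INTER_CUBIC))
im=cv2.imread('pics/scene0.png'); cv2.imwrite('pics/s1.png',cv2.resize(im[150:320,215:485],None,fx=2.9,fy=2.9,interpolation=cv2.INTER_CUBIC))
```

```text
top
[-746, -5, -8, -1, -1, 7, -4, 8, 3, -3, -6, -760]
[-742, 2, -3, -2, 2, 10, 22, 9, 0, -5, -4, -749]
[1, 5, -1, 3, 34, 51, 13, -2, -2, 3, 1, -740]
[1, -2, 0, 1, -4, 44, 46, -6, 4, -10, 85, 1]
[3, 63, -2, 7, -1, 32, 1, -4, -3, 1, 4, -5]
[298, 2, -3, 0, -2, -3, -1, 18, -4, -5, -8, -3]
[720, 750, -1, 1, 2, 1, 0, 2, -1, 5, -1, -4]
[3, 766, 809, 831, 734, -3, -3, -3, -2, -5, 13, 3]
scene
[-457, -1, -1, -2, 0, 29, 10, -1, -3, 2, -1, -275]
[0, 13, 4, 0, -4, -2, -4, -1, 2, -2, 1, -384]
[-3, 0, 0, 0, -1, 0, 0, -4, -2, 1, 63, 67]
[0, -4, 0, 0, -1, 47, 46, 0, 0, -3, 10, 0]
[69, 4, -3, 0, 1, 45, 266, 3, -1, 2, 2, -1]
[0, -2, 1, -1, -1, 839, 270, -1, 33, -3, 1, 1]
[0, -2, 0, -3, 1, 14, 183, -1, -1, 0, -2, -2]
[-1, 1, 0, -1, 3, 839, 4, 4, 0, -1, -2, -1]
```

View pics/t1.png

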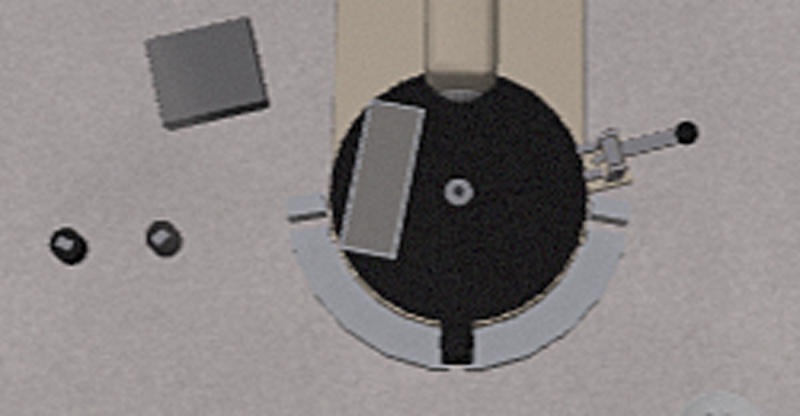

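View pics/s1.png

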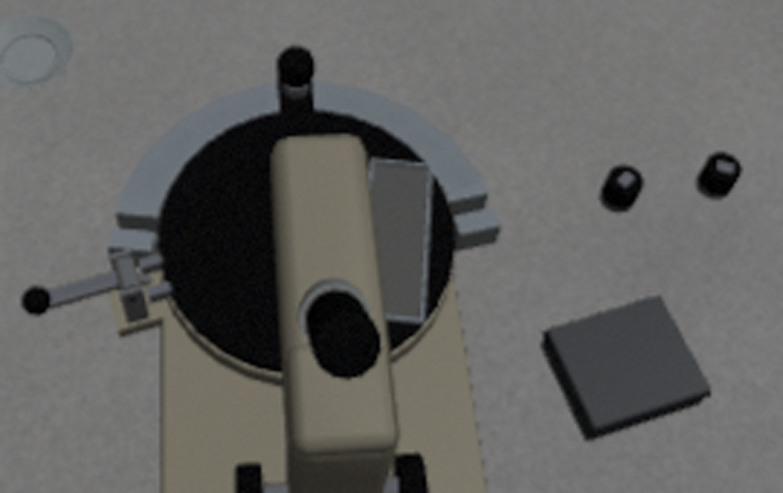

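```bash
cat >> h.py <<'E'
def ray(u,v,z,p,T):
    f=200/np.tan(np.radians(p['vfov'])/2)
    dd=T[:3,:3]@np.array([(u-p['cx'])/f,-(v-p['cy'])/f,-1.]); o=T[:3,3]
    return o+dd*(z-o[2])/dd[2]
def proj(P,p,T):
    f=200/np.tan(np.radians(p['vfov'])/2)
    q=np.linalg.inv(T)@np.append(P,1); return np.array([p['cx']+f*q[0]/-q[2], p['cy']-f*q[1]/-q[2]])
def fitdisc(im,p,T,c0,thr,z=0.046,r0=0.12):
    g=cv2.cvtColor(im,cv2.COLOR_BGR2GRAY).astype(np.float32); c=np.array(c0,float)
    for it in range(5):
        E=[]
        for a in np.arange(0,360,2):
            rs=np.arange(r0-0.012,r0+0.012,0.0005); dirv=np.array([np.cos(np.radians(a)),np.sin(np.radians(a))])
            uv=np.array([proj(np.append(c+dirv*r,z),p,T) for r in rs]).astype(np.float32)
            val=cv2.remap(g,uv[:,0].reshape(1,-1),uv[:,1].reshape(1,-1),cv2.INTER_LINEAR)[0]
            if val[:8].mean()<thr-8 and val[-4:].mean()>thr+8:
                k=np.argmax(val>thr); 
                if k>0:E.append(c+dirv*rs[k])
        E=np.array(E)
        from scipy.optimize import least_squares
        s=least_squares(lambda x:np.hypot(*(E-x[:2]).T)-x[2],[*c,r0],loss='soft_l1',f_scale=0.001)
        c=s.x[:2]
    return s.x,len(E)
E
python3 - <<'E'
from h import *
for n in ('top','scene'):
    im,d,p,T=snap(n)
    for thr in (50,60,70): print(n,thr,fitdisc(im,p,T,(0.575,0.006),thr))
    cv2.imwrite('pics/z.png',im)
    S={'top':{'knobtop':(313,235.5,0.088),'m1top':(190.8,206,.03),'m2top':(221.2,204,.03),'pivot':(313.2,189.8,.055),'ball':(384.5,171.2,.06)},'scene':{'ball':(227.3,253.7,.06),'m2top':(430,211.2,.03),'m1top':(464,207,.03),'knobtop':(317,170.5,.088)}}[n]
    for k,v in S.items(): print(k,ray(*v,p,T).round(4))
    # tray corners
    S={'top':[(374.5,101),(426,110),(396,260),(342,247)],'scene':[(371,160),(433,165),(424,323),(None,None)]}[n]
    for a in S:
        if a[0] is None: continue
        a=(a[0]/3.2+170,a[1]/3.2+130) if n=='top' else (a[0]/2.9+215,a[1]/2.9+150)
        print('tray',ray(*a,.05,p,T).round(4))
E
```

```text
top 50 (array([0.58276379, 0.00630589, 0.11811809]), 135)
top 60 (array([0.58276514, 0.00627565, 0.11848978]), 135)
top 70 (array([0.58276464, 0.00626279, 0.11891148]), 137)
knobtop [0.4429 0.0035 0.088 ]
m1top [0.5315 0.3659 0.03  ]
m2top [0.5393 0.2767 0.03  ]
pivot [0.5822 0.0054 0.055 ]
ball [ 0.6415 -0.204   0.06  ]
tray [0.6677 0.0848 0.05  ]
tray [0.6601 0.0368 0.05  ]
tray [0.518 0.061 0.05 ]
tray [0.5291 0.1105 0.05  ]
scene 50 (array([0.58711165, 0.00425476, 0.11973502]), 136)
scene 60 (array([0.58705111, 0.00423735, 0.12021727]), 134)
scene 70 (array([0.5869827 , 0.00411841, 0.12073644]), 137)
ball [ 0.6434 -0.204   0.06  ]
m2top [0.5401 0.278  0.03  ]
m1top [0.5324 0.3654 0.03  ]
knobtop [0.4451 0.0041 0.088 ]
tray [0.5242 0.0627 0.05  ]
tray [0.5318 0.1138 0.05  ]
tray [0.6731 0.0895 0.05  ]
```

```bash
cat >> h.py <<'E'
from scipy.spatial.transform import Rotation as Ro
def Rdown(yaw): # y axis at yaw deg in world, z down
    a=np.radians(yaw); y=np.array([np.cos(a),np.sin(a),0]); z=np.array([0,0,-1.]); return np.stack([np.cross(y,z),y,z],1)
def delta(P,yaw,s=None):
    s=s or sense(); R0=np.array(s['ee_rot']); 
    sh=R0.T@(np.array(P)-s['tcp_pos'])/0.15
    rv=Ro.from_matrix(R0.T@(Rdown(yaw) if np.isscalar(yaw) else yaw)).as_rotvec(degrees=True)/45
    return np.r_[sh,rv].round(3).tolist()
def st():
    s=sense(); R=np.array(s['ee_rot']); print('t',round(s['t'],2),'tcp',s['tcp_pos'].round(4),'yaw',np.degrees(np.arctan2(R[1,1],R[0,1])).round(2),'j',s['joints'].round(0),'F',s['ft_force'].round(1),'gap',round(s['finger_gap']*91.8,1))
E
python3 - <<'E'
from h import *
print(delta((.42,.25,.25),15.5))
E
```

```text
[-1.975, -1.742, -0.336, -0.0, -0.0, 1.168]
```

>>> send_rows:
  motion:
    - [[91,-1,-0.88,-0.3,0,0,0.6],[91,-1,-0.88,-0.3,0,0,0.6],[91,-1,-0.88,-0.3,0,0,0.6],[91,-1,-0.88,-0.3,0,0,0.6],[91,-1,-0.88,-0.3,0,0,0.6],[91,-1,-0.88,-0.3,0,0,0.6]]

```text
t: 1.65
tcp_pos: [0.3342, 0.4233, 0.2455]
ee_rot: [[-0.654, 0.756, 0.002], [0.756, 0.654, 0.001], [-0.0, 0.002, -1.0]]
ft_force: [-1.2, 0.5, -0.1]
finger_gap: 0.991
```

Run:
```python
from h import *
snap('wrist','w1.png')
st(); print(delta((.42,.1,.25),15.5))
```

```text
t 1.7 tcp [0.3327 0.4248 0.2451] yaw 41.03 j [-40.  14. -18. 102.   5.  65. -18.] F [-0.3 -0.4  0.9] gap 91.2
[-2.016, -0.982, -0.035, 0.001, -0.001, 0.567]
```

View pics/w1.png

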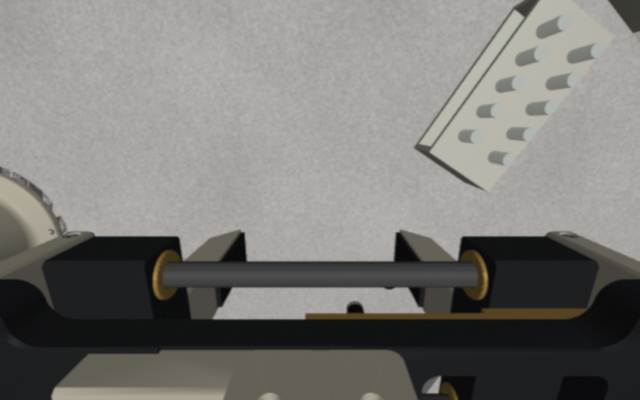

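>>> send_rows:
  motion:
    - [[91,-1,-0.5,0,0,0,0.57],[91,-1,-0.5,0,0,0,0.57],[91,-1,-0.5,0,0,0,0.57],[91,-1,-0.5,0,0,0,0.57],[91,-1,-0.5,0,0,0,0.57],[91,-1,-0.5,0,0,0,0.57]]

```text
t: 2.3
tcp_pos: [0.3739, 0.2642, 0.2445]
ee_rot: [[-0.269, 0.963, -0.0], [0.963, 0.269, 0.001], [0.001, -0.0, -1.0]]
ft_force: [-0.3, 0.6, 0.0]
finger_gap: 0.992
```

Run:
```python
from h import *
snap('wrist','w2.png')
st(); print(delta((.45,-.2,.25),15.5),delta((.6425,-.204,.2),15.5))
```

```text
t 2.35 tcp [0.3737 0.2646 0.2445] yaw 15.64 j [-30.   5.  -9. 113.   1.  63. -24.] F [-0.9 -0.1 -0.7] gap 91.1
[-3.12, -0.345, -0.04, -0.0, -0.001, 0.003] [-3.492, 0.883, 0.293, -0.0, -0.001, 0.003]
```

View pics/w2.png

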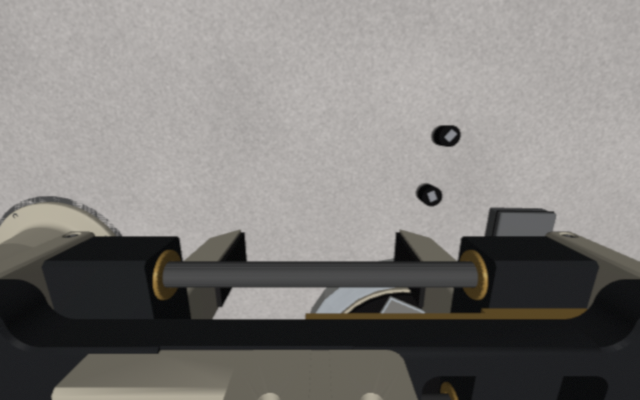

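Run:
```python
from h import *
im,d,p,T=snap('wrist')
for u,v in ((449,135),(432,196)): print(ray(u,v,.03,p,T).round(4))
print([(np.round(r['centre']),round(r['score'],2)) for r in look_for('wrist','mount1_mid')])
```

```text
[0.53   0.3674 0.03  ]
[0.54   0.2794 0.03  ]
[]
```

>>> send_rows:
  motion:
    - [[91,-1,-0.2,0,0,0,0],[91,-1,-0.2,0,0,0,0],[91,-1,-0.2,0,0,0,0],[91,-1,-0.2,0,0,0,0]]

```text
t: 2.85
tcp_pos: [0.3858, 0.1048, 0.2445]
ee_rot: [[-0.26, 0.966, -0.0], [0.966, 0.26, -0.002], [-0.002, -0.001, -1.0]]
ft_force: [-0.5, -0.2, -0.5]
finger_gap: 0.993
```

>>> send_rows:
  motion:
    - [[91,-1,-0.1,0,0,0,0],[91,-1,-0.1,0,0,0,0],[91,-1,-0.1,0,0,0,0],[91,-1,-0.1,0,0,0,0]]

```text
t: 3.25
tcp_pos: [0.4122, -0.0438, 0.2449]
ee_rot: [[-0.259, 0.966, 0.001], [0.966, 0.259, -0.002], [-0.002, 0.001, -1.0]]
ft_force: [0.1, 1.0, -0.7]
finger_gap: 0.992
```

>>> send_rows:
  motion:
    - [[91,-1,0.0,0,0,0,0],[91,-1,0.0,0,0,0,0],[91,-1,0.0,0,0,0,0],[91,-1,0.0,0,0,0,0]]

```text
t: 3.65
tcp_pos: [0.4526, -0.189, 0.2447]
ee_rot: [[-0.26, 0.966, 0.001], [0.966, 0.26, -0.004], [-0.004, -0.0, -1.0]]
ft_force: [-0.3, 0.9, -0.9]
finger_gap: 0.989
```

Run:
```python
from h import *
snap('wrist','w3.png')
st(); print(delta((.6425,-.204,.15),15.5))
```

```text
t 3.7 tcp [ 0.4519 -0.1852  0.2442] yaw 15.23 j [  1.   8.  20. 110.  -3.  63.  37.] F [-0.1  1.   0.1] gap 91.2
[-0.454, 1.193, 0.627, -0.001, 0.001, -0.006]
```

View pics/w3.png

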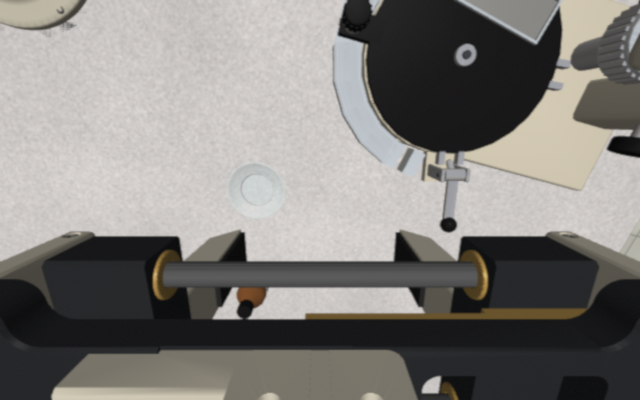

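Run:
```python
from h import *
im,d,p,T=snap('wrist')
print('ball',ray(449,225,.06,p,T).round(4),'pivot',ray(466,55,.055,p,T).round(4),'disc',fitdisc(im,p,T,(.585,.005),60))
```

```text
ball [ 0.6426 -0.2008  0.06  ] pivot [0.5813 0.0071 0.055 ] disc (array([0.58187839, 0.00386191, 0.11860401]), 106)
```

>>> send_rows:
  motion:
    - [[91,-0.24,0.65,0,0,0,0],[91,-0.24,0.65,0,0,0,0],[91,-0.46,1.0,0.3,0,0,0],[91,-0.46,1.0,0.3,0,0,0],[91,-0.46,1.0,0.3,0,0,0]]

```text
t: 4.25
tcp_pos: [0.6152, -0.2056, 0.1949]
ee_rot: [[-0.271, 0.963, -0.005], [0.963, 0.271, 0.003], [0.004, -0.004, -1.0]]
ft_force: [-1.2, 0.1, 0.8]
finger_gap: 0.992
```

Run:
```python
from h import *
snap('scene','s4.png')
st(); print(delta((.6425,-.203,.042),15.5))
```

```text
t 4.3 tcp [ 0.6141 -0.2062  0.1966] yaw 15.66 j [  3.  28.  19.  90. -10.  64.  39.] F [-0.8  0.1 -0.4] gap 91.1
[-0.034, 0.192, 1.03, -0.005, -0.005, 0.004]
```

View pics/s4.png

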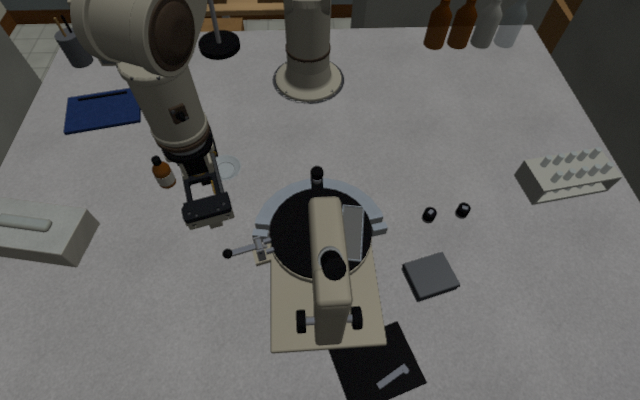

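Run:
```python
from h import *
im,d,p,T=snap('scene')
s=sense();R=s['ee_rot'];t=s['tcp_pos']
for q in (t,t+.045*R[:,1],t-.045*R[:,1],t-.07*R[:,2]): print(proj(q,p,T).round(0))
cv2.imwrite('pics/s5.png',cv2.resize(im[120:300,100:320],None,fx=3.3,fy=3.3))
im,d,p,T=snap('wrist','w5.png')
```

```text
[213. 209.]
[218. 228.]
[209. 191.]
[205. 188.]
```

View pics/s5.png

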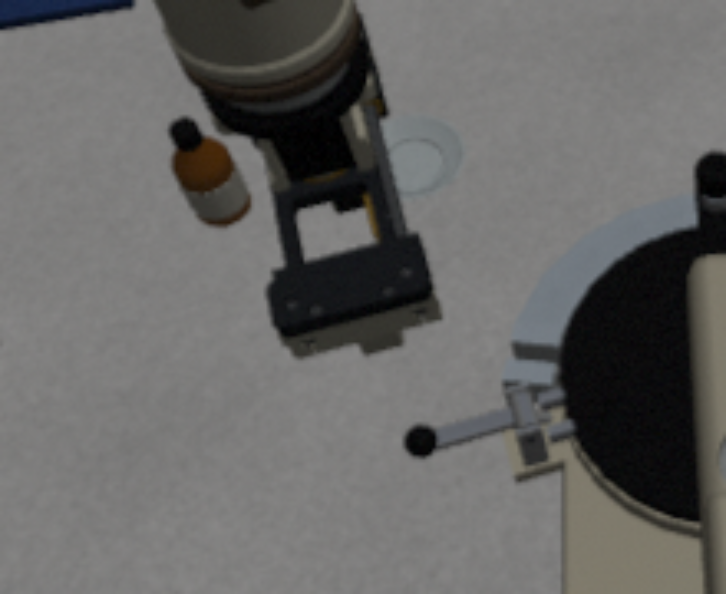

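View pics/w5.png

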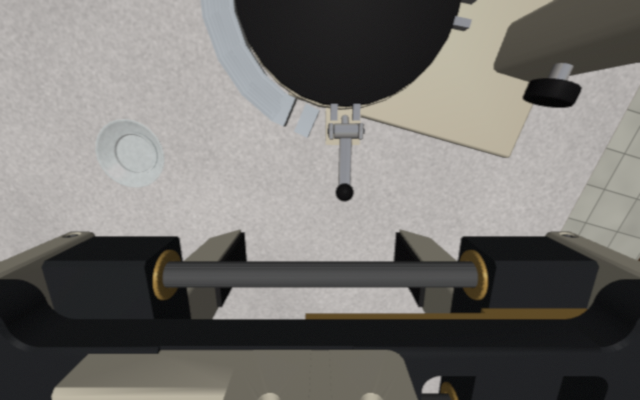

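>>> send_rows:
  motion:
    - [[91,-0.034,0.192,0.2,0,0,0],[91,-0.034,0.192,0.5,0,0,0],[91,-0.034,0.192,0.75,0,0,0],[91,-0.034,0.192,0.75,0,0,0],[91,-0.034,0.192,0.75,0,0,0]]

```text
t: 4.9
tcp_pos: [0.6429, -0.2069, 0.0887]
ee_rot: [[-0.266, 0.964, 0.0], [0.964, 0.266, 0.0], [0.0, 0.001, -1.0]]
ft_force: [0.6, -0.4, 1.1]
finger_gap: 0.993
```

Run:
```python
from h import *
im,d,p,T=snap('wrist','w6.png')
st(); print(delta((.6425,-.203,.042),15.5))
```

```text
t 4.95 tcp [ 0.6443 -0.2077  0.0901] yaw 15.42 j [  4.  37.  17.  91. -12.  54.  40.] F [0.1 0.1 0.3] gap 90.8
[0.034, -0.004, 0.321, 0.004, 0.002, -0.002]
```

View pics/w6.png

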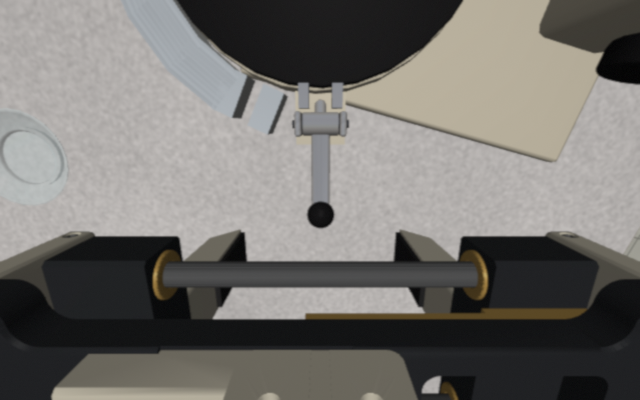

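Run:
```python
from h import *
im,d,p,T=snap('wrist')
b=ray(320,214,.06,p,T);print(b, d[214,320]); st()
print(delta((b[0],b[1],.042),15.5))
```

```text
[ 0.64308599 -0.2064597   0.06      ] 0.2146008
t 5.0 tcp [ 0.6449 -0.2081  0.0908] yaw 15.42 j [  4.  36.  17.  91. -12.  54.  40.] F [0.3 0.  0.7] gap 91.1
[0.014, -0.01, 0.325, 0.006, 0.003, -0.002]
```

>>> send_rows:
  motion:
    - [[91,0.015,-0.01,0.18,0,0,0],[91,0.015,-0.01,0.325,0,0,0],[91,0.015,-0.01,0.325,0,0,0],[18,0.015,-0.01,0.325,0,0,0],[18,0.015,-0.01,0.325,0,0,0],[18,0.015,-0.01,0.325,0,0,0],[18,0.015,-0.01,0.325,0,0,0],[18,0.015,-0.01,0.325,0,0,0]]
  newtons: 15

```text
t: 5.8
tcp_pos: [0.6413, -0.2059, 0.039]
ee_rot: [[-0.266, 0.964, 0.001], [0.964, 0.266, -0.0], [-0.0, 0.001, -1.0]]
ft_force: [-0.3, -0.2, -0.1]
finger_gap: 0.603
```

Run:
```python
from h import *
im,d,p,T=snap('wrist','w7.png')
st()
```

```text
t 5.85 tcp [ 0.6411 -0.2058  0.0387] yaw 15.42 j [  4.  40.  16.  93. -14.  49.  41.] F [-0.3  0.9 -0.7] gap 51.9
```

View pics/w7.png

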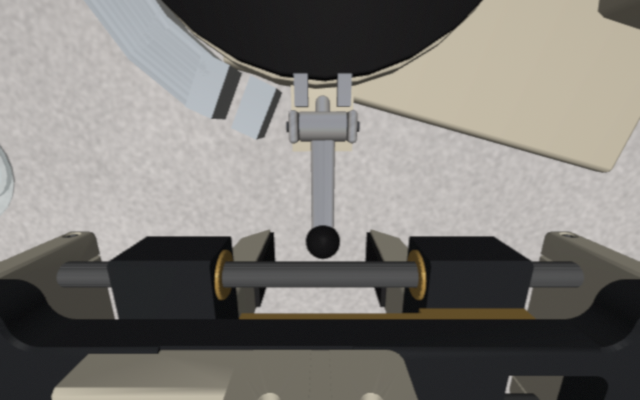

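>>> send_rows:
  motion:
    - [[18,0,0,0,0,0,0],[18,0,0,0,0,0,0],[18,0,0,0,0,0,0],[18,0,0,0,0,0,0],[18,0,0,0,0,0,0],[18,0,0,0,0,0,0]]

```text
t: 6.45
tcp_pos: [0.6422, -0.2053, 0.0388]
ee_rot: [[-0.266, 0.964, 0.002], [0.964, 0.266, 0.0], [-0.001, 0.002, -1.0]]
ft_force: [3.1, 0.9, 0.5]
finger_gap: 0.198
```

Run:
```python
from h import *
im,d,p,T=snap('wrist','w8.png')
st()
```

```text
t 6.5 tcp [ 0.6422 -0.2053  0.0388] yaw 15.45 j [  4.  40.  16.  93. -14.  49.  41.] F [4.4 0.8 0.6] gap 17.9
```

View pics/w8.png

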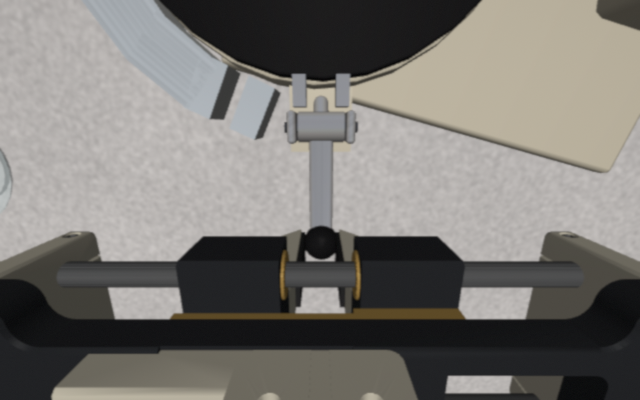

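Run:
```python
from h import *
im,d,p,T=snap('wrist')
C=cloud(d,p,T); s=sense(); R=s['ee_rot']
for u,v in ((320,235),(320,242),(320,250),(295,245),(300,270),(345,270),(346,245),(320,200),(320,275),(293,237),(347,237)):
    print((u,v),C[v,u].round(4),((C[v,u]-s['tcp_pos'])@R).round(4))
```

```text
(320, 235) [ 0.639  -0.1979  0.0684] [ 0.0081 -0.001  -0.0296]
(320, 242) [ 0.64   -0.2013  0.0705] [ 0.0045 -0.001  -0.0316]
(320, 250) [ 0.6414 -0.2063  0.0704] [-0.0007 -0.001  -0.0316]
(295, 245) [ 0.6256 -0.1985  0.0892] [ 0.011  -0.014  -0.0503]
(300, 270) [ 0.6272 -0.1786  0.1483] [ 0.0298 -0.0071 -0.1095]
(345, 270) [ 0.6402 -0.175   0.1483] [ 0.0297  0.0064 -0.1095]
(346, 245) [ 0.6513 -0.1915  0.089 ] [ 0.011   0.0126 -0.0501]
(320, 200) [ 0.6338 -0.1791  0.0607] [ 0.0276 -0.001  -0.0219]
(320, 275) [ 0.6333 -0.1781  0.1493] [ 0.0286 -0.0011 -0.1104]
(293, 237) [ 0.6237 -0.1993  0.0778] [ 0.0107 -0.0161 -0.039 ]
(347, 237) [ 0.6529 -0.1912  0.0778] [ 0.0108  0.0142 -0.0389]
```

>>> send_rows:
  motion:
    - [[10,0.006,0,-0.06,0,0,0],[10,0.023,0,-0.12,0,0,0],[10,0.045,0,-0.178,0,0,0],[10,0.076,0,-0.23,0,0,0],[10,0.115,0,-0.28,0,0,0],[10,0.156,0,-0.322,0,0,0],[10,0.2,0,-0.357,0,0,0],[10,0.26,0,-0.392,0,0,0],[10,0.26,0,-0.395,0,0,0],[10,0.26,0,-0.395,0,0,0]]

```text
t: 7.55
tcp_pos: [0.6306, -0.1676, 0.0977]
ee_rot: [[-0.267, 0.964, 0.0], [0.964, 0.267, 0.0], [0.0, 0.0, -1.0]]
ft_force: [0.5, -0.5, 0.4]
finger_gap: 0.108
```

Run:
```python
from h import *
im,d,p,T=snap('wrist','w9.png')
st()
```

```text
t 7.6 tcp [ 0.6304 -0.1682  0.0975] yaw 15.43 j [  0.  34.  17.  94. -12.  54.  37.] F [0.  0.2 0.4] gap 10.0
```

View pics/w9.png

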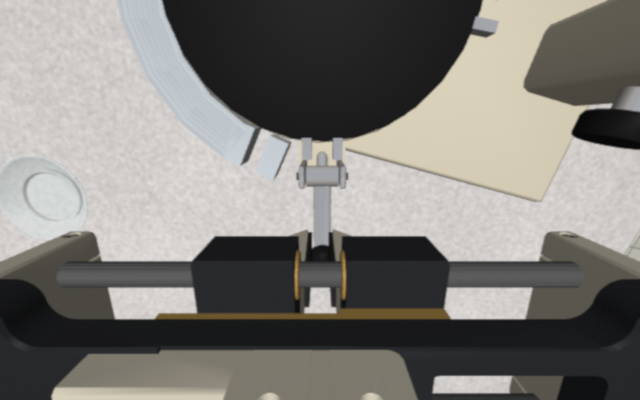

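Run:
```python
from h import *
im,d,p,T=snap('wrist')
C=cloud(d,p,T)
for u,v in ((320,250),(320,255),(321,225),(321,200),(320,190)): print(C[v,u].round(4))
im,d,p,T=snap('scene')
cv2.imwrite('pics/s9.png',cv2.resize(im[170:300,190:330],None,fx=5,fy=4.6))
```

```text
[ 0.6377 -0.1978  0.0666]
[ 0.6386 -0.2012  0.0689]
[ 0.6332 -0.1783  0.0604]
[ 0.6273 -0.1572  0.0605]
[ 0.6243 -0.1494  0.0603]
```

View pics/s9.png

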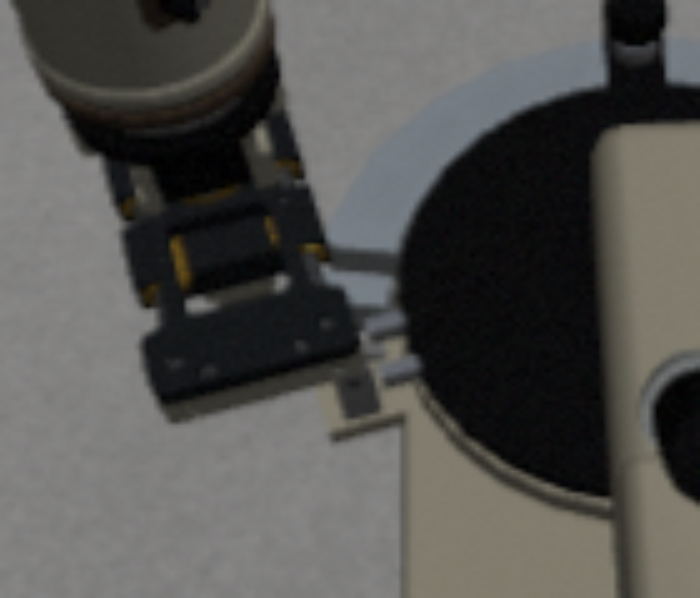

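Run:
```python
from h import *
print(delta((.6415,-.2045,.0975),15.5),delta((.6415,-.2045,.0395),15.5))
```

```text
[-0.25, 0.009, -0.002, -0.001, 0.0, -0.002] [-0.25, 0.009, 0.385, -0.001, 0.0, -0.002]
```

>>> send_rows:
  motion:
    - [[45,0,0,-0.05,0,0,0],[45,0,0,-0.05,0,0,0],[45,-0.25,0.01,-0.05,0,0,0],[45,-0.25,0.01,0.0,0,0,0],[45,-0.25,0.01,0.2,0,0,0],[45,-0.25,0.01,0.38,0,0,0],[45,-0.25,0.01,0.38,0,0,0],[0,-0.25,0.01,0.38,0,0,0],[0,-0.25,0.01,0.38,0,0,0],[0,-0.25,0.01,0.38,0,0,0]]
  newtons: 40

```text
t: 8.7
tcp_pos: [0.6433, -0.2044, 0.0425]
ee_rot: [[-0.266, 0.964, 0.003], [0.964, 0.266, -0.001], [-0.002, 0.003, -1.0]]
ft_force: [-0.4, -0.1, 0.7]
finger_gap: 0.277
```

>>> send_rows:
  motion:
    - [[0,0,0,0,0,0,0],[0,0,0,0,0,0,0],[0,0,0,0,0,0,0],[0,0,0,0,0,0,0]]

```text
t: 9.1
tcp_pos: [0.6433, -0.2043, 0.0432]
ee_rot: [[-0.266, 0.964, 0.003], [0.964, 0.266, -0.0], [-0.001, 0.003, -1.0]]
ft_force: [-1.9, 0.1, 10.6]
finger_gap: 0.006
```

Run:
```python
from h import *
im,d,p,T=snap('wrist','w10.png')
st()
```

```text
t 9.15 tcp [ 0.6434 -0.2043  0.0432] yaw 15.42 j [  4.  40.  16.  92. -14.  50.  41.] F [-3.1  0.6 10.8] gap 0.6
```

View pics/w10.png

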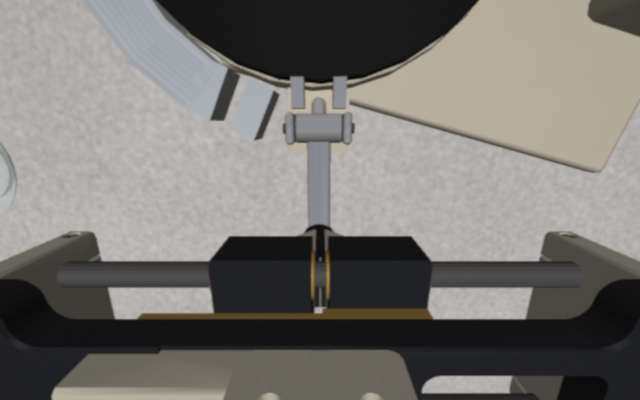

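Run:
```python
from h import *
im,d,p,T=snap('wrist')
C=cloud(d,p,T); s=sense();R=s['ee_rot']
for v in range(200,330,5): print(v,C[v,320].round(4),((C[v,320]-s['tcp_pos'])@R).round(4), im[v,320])
cv2.imwrite('pics/w11.png',cv2.resize(im[190:330,220:420],None,fx=4,fy=4,interpolation=cv2.INTER_CUBIC))
```

```text
200 [ 0.6355 -0.1795  0.0594] [ 0.026  -0.001  -0.0162] [143 137 136]
205 [ 0.6363 -0.1825  0.0599] [ 0.0228 -0.001  -0.0167] [143 138 136]
210 [ 0.6372 -0.1858  0.0596] [ 0.0195 -0.001  -0.0164] [143 138 137]
215 [ 0.6381 -0.189   0.0594] [ 0.0161 -0.001  -0.0162] [143 137 136]
220 [ 0.639  -0.1921  0.0597] [ 0.0129 -0.001  -0.0165] [144 139 137]
225 [ 0.6397 -0.1948  0.0613] [ 0.0101 -0.001  -0.0181] [33 32 32]
230 [ 0.6402 -0.1968  0.0648] [ 0.0081 -0.001  -0.0216] [16 16 17]
235 [ 0.6399 -0.1956  0.0759] [ 0.0093 -0.001  -0.0327] [17 17 17]
240 [ 0.6399 -0.1957  0.083 ] [ 0.0092 -0.001  -0.0398] [17 16 16]
245 [ 0.6398 -0.1955  0.0901] [ 0.0094 -0.001  -0.0469] [16 15 16]
250 [ 0.6398 -0.1956  0.0959] [ 0.0092 -0.001  -0.0527] [13 14 14]
255 [ 0.6399 -0.196   0.1008] [ 0.0088 -0.001  -0.0576] [17 18 17]
260 [ 0.6398 -0.1956  0.1069] [ 0.0093 -0.001  -0.0637] [45 45 47]
265 [ 0.634  -0.1754  0.1507] [ 0.0303 -0.0011 -0.1075] [57 57 57]
270 [ 0.634  -0.1756  0.1532] [ 0.03   -0.0011 -0.11  ] [70 69 69]
275 [ 0.6344 -0.177   0.1536] [ 0.0285 -0.0011 -0.1104] [78 78 78]
280 [ 0.6349 -0.1787  0.1536] [ 0.0269 -0.0011 -0.1104] [76 76 75]
285 [ 0.6354 -0.1805  0.1533] [ 0.025  -0.0011 -0.1101] [63 63 63]
290 [ 0.6424 -0.2055  0.1162] [-0.001 -0.001 -0.073] [91 92 94]
295 [ 0.643  -0.2075  0.117 ] [-0.003  -0.001  -0.0738] [ 97  98 100]
300 [ 0.6439 -0.2105  0.1162] [-0.0062 -0.001  -0.073 ] [94 95 97]
305 [ 0.6446 -0.2134  0.1158] [-0.0092 -0.001  -0.0726] [95 96 98]
310 [ 0.6688 -0.2987  0.0011] [-0.0977 -0.0007  0.0423] [169 173 177]
315 [ 0.6361 -0.1832  0.1634] [ 0.0221 -0.0011 -0.1202] [38 73 91]
320 [ 0.6353 -0.1806  0.1688] [ 0.0248 -0.0011 -0.1256] [21 21 23]
325 [ 0.6352 -0.1803  0.171 ] [ 0.0251 -0.0011 -0.1278] [19 17 19]
```

View pics/w11.png

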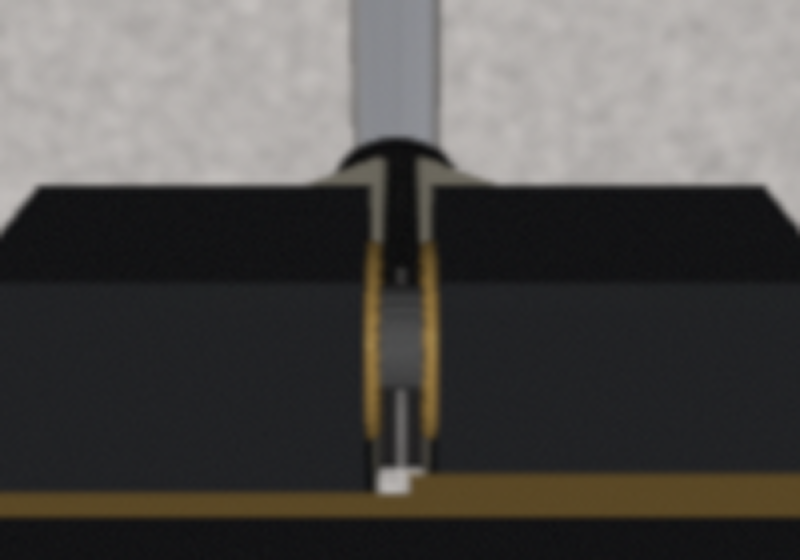

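>>> send_rows:
  motion:
    - [[60,0,0,0,0,0,0],[60,0,0,0,0,0,0],[60,0,0,0,0,0,0],[60,0,0,0,0,0,0],[60,0,0,0,0,0,0],[60,0,0,0,0,0,0],[60,0,0,-0.3,0,0,0],[60,-0.5,0,-0.7,0,0,0],[60,-0.8,0,-0.9,0,0,0],[60,-0.8,0,-0.9,0,0,0]]

```text
t: 10.2
tcp_pos: [0.6741, -0.3204, 0.177]
ee_rot: [[-0.267, 0.964, 0.0], [0.964, 0.267, -0.0], [-0.0, 0.0, -1.0]]
ft_force: [1.4, -0.1, -0.7]
finger_gap: 0.653
```

Run:
```python
from h import *
im,d,p,T=snap('scene'); st()
cv2.imwrite('pics/s12.png',cv2.resize(im[170:300,190:330],None,fx=5,fy=4.6))
```

```text
t 10.25 tcp [ 0.6755 -0.332   0.1834] yaw 15.06 j [ 13.  39.  19.  74. -12.  68.  47.] F [ 1.3 -7.2  5.2] gap 60.3
```

View pics/s12.png

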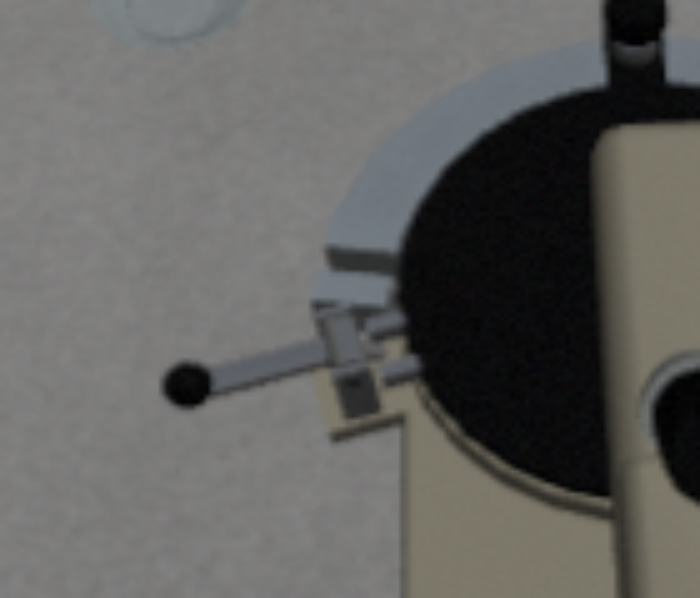

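```bash
cat >> h.py <<'E'
def tilt(a,yaw=15.5): return Rdown(yaw)@Ro.from_euler('y',a,degrees=True).as_matrix()
E
python3 - <<'E'
from h import *
e=np.array([-.267,.964,0]);B=np.array([.642,-.204,.06]);k=np.array([0,0,1])
P1=B+e*(-.011)+k*(-.032); P0=P1-.08*(e-k)*.707
print(P0,P1)
print(delta(P0,tilt(45)),delta(P1,tilt(45)))
E
```

```text
[ 0.66003852 -0.26912784  0.08456   ] [ 0.644937 -0.214604  0.028   ]
[0.44, 0.006, 0.653, 0.009, 1.016, -0.007] [0.822, 0.001, 1.026, 0.009, 1.016, -0.007]
```

>>> send_rows:
  motion:
    - [[0,0,0,0,0,1,0],[0,0,0,0,0,1,0],[0,0,0,0,0,1,0],[0,0,0,0,0,1,0],[0,0,0,0,0,1,0],[0,0,0,0,0,1,0],[0,0,0,0,0,1,0],[0,0,0,0,0,1,0],[0,0,0,0,0,1,0]]

```text
t: 11.15
tcp_pos: [0.6708, -0.3162, 0.174]
ee_rot: [[-0.189, 0.965, -0.182], [0.683, 0.262, 0.682], [0.705, 0.005, -0.709]]
ft_force: [0.4, -0.5, 0.2]
finger_gap: 0.002
```

Run:
```python
from h import *
im,d,p,T=snap('wrist','w13.png'); st(); print(sense()['ee_rot'].round(2))
e=np.array([-.267,.964,0]);B=np.array([.642,-.204,.06]);k=np.array([0,0,1])
P1=B+e*(-.011)+k*(-.032); P0=P1-.08*(e-k)*.707
print(delta(P0,tilt(45)),delta(P1,tilt(45)))
```

```text
t 11.2 tcp [ 0.6708 -0.3163  0.1743] yaw 15.25 j [ 43.  72. -28.  27.  -6. 115.  40.] F [1.2 0.7 0.2] gap 0.4
[[-0.19  0.96 -0.18]
 [ 0.68  0.26  0.68]
 [ 0.7   0.   -0.71]]
[-0.192, 0.012, 0.652, 0.007, 0.006, -0.001] [-0.189, 0.009, 1.185, 0.007, 0.006, -0.001]
```

View pics/w13.png

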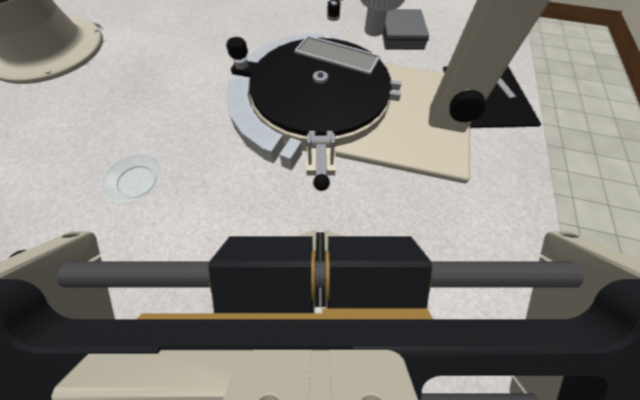

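>>> send_rows:
  motion:
    - [[0,-0.19,0.01,0.2,0,0,0],[0,-0.19,0.01,0.4,0,0,0],[0,-0.19,0.01,0.6,0,0,0],[0,-0.19,0.01,0.65,0,0,0],[0,-0.19,0.01,0.65,0,0,0]]

```text
t: 11.7
tcp_pos: [0.6591, -0.2686, 0.085]
ee_rot: [[-0.188, 0.964, -0.186], [0.685, 0.265, 0.678], [0.703, 0.0, -0.711]]
ft_force: [-0.1, -0.5, 0.1]
finger_gap: 0.008
```

Run:
```python
from h import *
im,d,p,T=snap('wrist','w14.png'); st(); print(sense()['ee_rot'].round(2))
e=np.array([-.267,.964,0]);B=np.array([.642,-.204,.06]);k=np.array([0,0,1])
P1=B+e*(-.011)+k*(-.032); P0=P1-.08*(e-k)*.707
print(delta(P0,tilt(45)),delta(P1,tilt(45)))
```

```text
t 11.75 tcp [ 0.66   -0.2699  0.0861] yaw 15.25 j [ 44.  70. -28.  43.  -6. 101.  42.] F [-0.1  0.3  0.7] gap 0.5
[[-0.19  0.96 -0.18]
 [ 0.69  0.26  0.68]
 [ 0.7   0.   -0.71]]
[-0.003, 0.001, 0.011, 0.006, 0.009, -0.002] [0.0, -0.001, 0.544, 0.006, 0.009, -0.002]
```

View pics/w14.png

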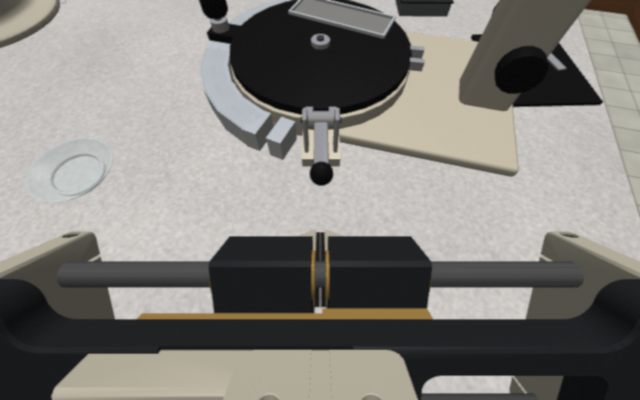

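>>> send_rows:
  motion:
    - [[0,0,0,0.2,0,0,0],[0,0,0,0.4,0,0,0],[0,0,0,0.54,0,0,0],[0,0,0,0.54,0,0,0],[0,0,0,0.54,0,0,0]]

```text
t: 12.25
tcp_pos: [0.6461, -0.2159, 0.0287]
ee_rot: [[-0.189, 0.965, -0.181], [0.686, 0.262, 0.679], [0.703, 0.004, -0.712]]
ft_force: [0.1, -0.8, 0.5]
finger_gap: 0.006
```

Run:
```python
from h import *
im,d,p,T=snap('wrist','w15.png'); st()
```

```text
t 12.3 tcp [ 0.6465 -0.2165  0.0289] yaw 15.12 j [ 45.  69. -29.  55.  -5.  91.  42.] F [ 0.3 -1.1 -0.2] gap 0.2
```

View pics/w15.png

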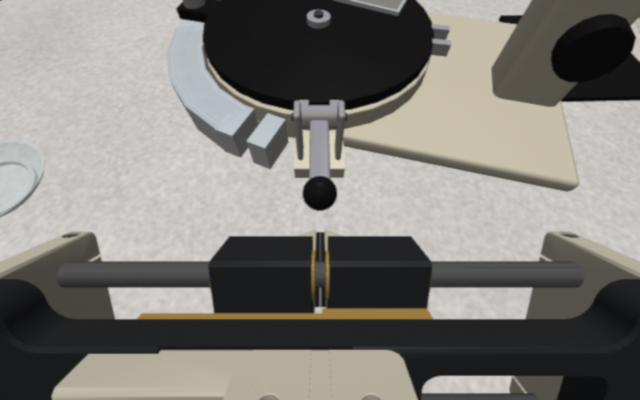

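Run:
```python
from h import *
im,d,p,T=snap('wrist'); s=sense();R=s['ee_rot'];t=s['tcp_pos'];C=cloud(d,p,T)
for v in (182,187,193,200,206): print(((C[v,319]-t)@R).round(4),C[v,319].round(4))
for q in ((.0095,0,0),(0,0,0),(.0095,0,-.02)): print(proj(t+R@np.array(q),p,T).round(0))
for v in range(230,300,6): print(v,((C[v,312]-t)@R).round(4),((C[v,302]-t)@R).round(4))
```

```text
[ 0.0384 -0.0018 -0.0204] [ 0.6412 -0.2046  0.0704]
[ 0.036  -0.0018 -0.0236] [ 0.6422 -0.2083  0.071 ]
[ 0.0327 -0.0018 -0.0247] [ 0.643  -0.2114  0.0694]
[ 0.0282 -0.0018 -0.024 ] [ 0.6437 -0.214   0.0658]
[ 0.024  -0.0018 -0.0224] [ 0.6443 -0.2158  0.0618]
[322. 217.]
[322. 230.]
[322. 227.]
230 [ 0.0104 -0.006  -0.0274] [-0.0119 -0.0159  0.0295]
236 [ 0.0357 -0.0039 -0.0974] [ 0.0364 -0.0071 -0.099 ]
242 [ 0.0341 -0.0039 -0.0987] [ 0.0359 -0.0069 -0.1029]
248 [ 0.0319 -0.0039 -0.0988] [ 0.0361 -0.0066 -0.1077]
254 [ 0.0342 -0.0036 -0.108 ] [ 0.0361 -0.0063 -0.1117]
260 [ 0.0336 -0.0035 -0.1106] [ 0.0362 -0.0061 -0.1155]
266 [ 0.0323 -0.0035 -0.1118] [ 0.0348 -0.0061 -0.1164]
272 [ 0.0312 -0.0035 -0.1132] [ 0.033  -0.0061 -0.1164]
278 [ 0.0297 -0.0035 -0.1139] [ 0.0314 -0.0061 -0.1168]
284 [ 0.0279 -0.0035 -0.1142] [ 0.0298 -0.0061 -0.1173]
290 [ 0.0257 -0.0035 -0.1139] [ 0.0284 -0.0061 -0.1179]
296 [ 0.0234 -0.0035 -0.1133] [ 0.0263 -0.0061 -0.1176]
```

Run:
```python
from h import *
im,d,p,T=snap('wrist'); s=sense();R=s['ee_rot'];t=s['tcp_pos'];C=cloud(d,p,T)
cv2.imwrite('pics/w16.png',cv2.resize(im[180:290,260:380],None,fx=6,fy=5,interpolation=cv2.INTER_NEAREST))
for u in (308,314,320,326,332): print(u,[ (v,((C[v,u]-t)@R).round(3).tolist()) for v in range(222,240,2)])
```

```text
308 [(222, [-0.007, -0.011, 0.034]), (224, [-0.008, -0.011, 0.031]), (226, [0.072, -0.001, -0.186]), (228, [-0.011, -0.011, 0.03]), (230, [-0.012, -0.011, 0.029]), (232, [0.011, -0.008, -0.033]), (234, [0.011, -0.008, -0.037]), (236, [0.036, -0.005, -0.099]), (238, [0.036, -0.005, -0.1])]
314 [(222, [-0.007, -0.006, 0.034]), (224, [-0.008, -0.006, 0.033]), (226, [-0.01, -0.006, 0.032]), (228, [-0.011, -0.006, 0.031]), (230, [0.01, -0.005, -0.028]), (232, [0.01, -0.005, -0.031]), (234, [0.01, -0.005, -0.034]), (236, [0.072, -0.001, -0.186]), (238, [0.011, -0.004, -0.042])]
320 [(222, [-0.007, -0.001, 0.034]), (224, [-0.008, -0.001, 0.032]), (226, [-0.009, -0.001, 0.03]), (228, [-0.011, -0.001, 0.031]), (230, [-0.012, -0.001, 0.028]), (232, [0.009, -0.001, -0.028]), (234, [0.009, -0.001, -0.031]), (236, [0.009, -0.001, -0.033]), (238, [0.01, -0.001, -0.038])]
326 [(222, [-0.007, 0.004, 0.034]), (224, [-0.008, 0.004, 0.032]), (226, [-0.009, 0.004, 0.032]), (228, [-0.011, 0.004, 0.031]), (230, [0.01, 0.002, -0.028]), (232, [0.01, 0.002, -0.031]), (234, [0.011, 0.002, -0.035]), (236, [0.011, 0.002, -0.039]), (238, [0.011, 0.002, -0.041])]
332 [(222, [0.072, -0.001, -0.186]), (224, [-0.008, 0.009, 0.033]), (226, [-0.01, 0.009, 0.032]), (228, [-0.011, 0.009, 0.03]), (230, [-0.012, 0.009, 0.028]), (232, [0.011, 0.006, -0.032]), (234, [0.01, 0.006, -0.034]), (236, [0.036, 0.003, -0.098]), (238, [0.036, 0.003, -0.1])]
```

View pics/w16.png

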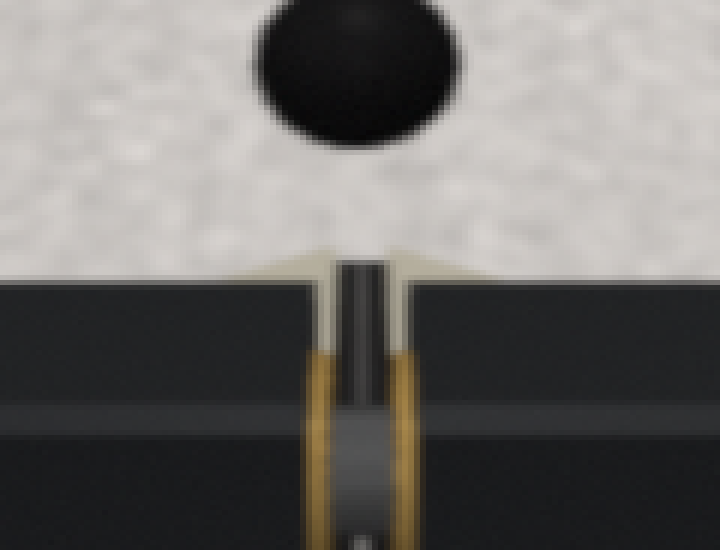

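>>> send_rows:
  motion:
    - [[0,0,0,0.1,0,0,0],[0,0,0,0.18,0,0,0],[0,0.067,0,0.18,0,0,0],[0,0.167,0,0.11,0,0,0],[0,0.225,0,0.09,0,0,0],[0,0.283,0,0.07,0,0,0],[0,0.345,0,0.065,0,0,0],[0,0.405,0,0.063,0,0,0],[0,0.405,0,0.063,0,0,0]]

```text
t: 13.3
tcp_pos: [0.6318, -0.1641, 0.065]
ee_rot: [[-0.191, 0.964, -0.184], [0.683, 0.265, 0.681], [0.705, 0.004, -0.709]]
ft_force: [-0.2, 0.3, -0.3]
finger_gap: 0.002
```

Run:
```python
from h import *
im,d,p,T=snap('wrist','w17.png'); st()
```

```text
t 13.35 tcp [ 0.6315 -0.1642  0.0643] yaw 15.35 j [ 45.  63. -31.  64.  -7.  87.  40.] F [-0.1  0.5 -0.6] gap 0.2
```

View pics/w17.png

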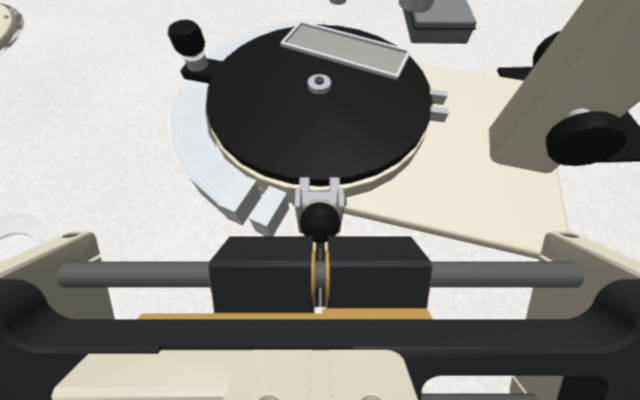

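Lever is rising (ball at (320,222)). Finish the lift.

>>> send_rows:
  motion:
    - [[0,0.06,0,0.01,0,0,0],[0,0.12,0,0.023,0,0,0],[0,0.155,0,0.03,0,0,0],[0,0.155,0,0.03,0,0,0]]

```text
t: 13.75
tcp_pos: [0.6275, -0.1533, 0.0722]
ee_rot: [[-0.186, 0.967, -0.177], [0.695, 0.256, 0.672], [0.695, 0.002, -0.719]]
ft_force: [7.6, -12.3, -13.7]
finger_gap: 0.002
```

Run:
```python
from h import *
im,d,p,T=snap('wrist','w18.png'); st(); C=cloud(d,p,T)
print(C[212,320],C[205:225:4,320].round(4))
```

```text
t 13.8 tcp [ 0.6275 -0.1533  0.0721] yaw 14.85 j [ 45.  61. -31.  67.  -7.  85.  39.] F [  7.  -11.2 -12.9] gap 0.5
[ 0.62986636 -0.16744685  0.12884821] [[ 0.6289 -0.1638  0.1293]
 [ 0.6295 -0.166   0.1292]
 [ 0.6301 -0.1683  0.1295]
 [ 0.6307 -0.1706  0.1298]
 [ 0.6311 -0.172   0.1282]]
```

View pics/w18.png

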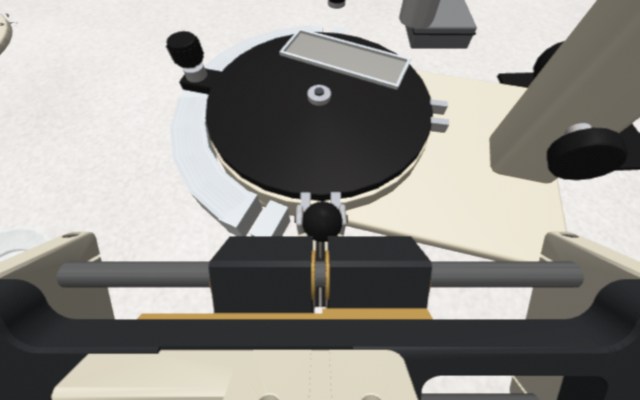

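>>> send_rows:
  motion:
    - [[0,-0.15,0,-0.05,0,0,0],[0,-0.15,0,-0.3,0,0,0],[0,-0.15,0,-0.6,0,0,0],[0,-0.1,0,-0.9,0,0,0],[0,0,0,-1,0,-0.3,0],[0,0,0,-1,0,-0.6,0],[0,0,0,-1,0,-0.95,0],[60,0,0,-1,0,-0.95,0],[60,0,0,-1,0,-0.95,0],[60,0,0,-1,0,-0.95,0]]
  newtons: 25

```text
t: 14.8
tcp_pos: [0.6535, -0.2378, 0.1846]
ee_rot: [[-0.275, 0.961, -0.006], [0.961, 0.275, 0.037], [0.037, 0.004, -0.999]]
ft_force: [1.1, 2.3, 0.9]
finger_gap: 0.215
```

```bash
cat >> h.py <<'E'
OFF=.027
def dtip(P,yaw): # true finger tip target
    R=Rdown(yaw) if np.isscalar(yaw) else yaw
    return delta(np.array(P)+OFF*R[:,2],yaw)
def snode(im,f,r,k): 
    y0,y1,x0,x1=r; cv2.imwrite('pics/'+f,cv2.resize(im[y0:y1,x0:x1],None,fx=k,fy=k,interpolation=cv2.INTER_CUBIC))
E
python3 - <<'E'
from h import *
im,d,p,T=snap('scene','s18.png'); st(); print(sense()['ee_rot'].round(3))
print(delta((.44,-.15,.25),.5))
E
```

```text
t 14.85 tcp [ 0.6537 -0.2415  0.1843] yaw 15.75 j [ 34.  35. -23.  81.  12.  68.  26.] F [ 0.1 -0.7 -0.5] gap 23.7
[[-0.271  0.962 -0.007]
 [ 0.962  0.271  0.038]
 [ 0.038  0.003 -0.999]]
[0.99, -1.204, -0.405, -0.002, -0.049, 0.339]
```

View pics/s18.png

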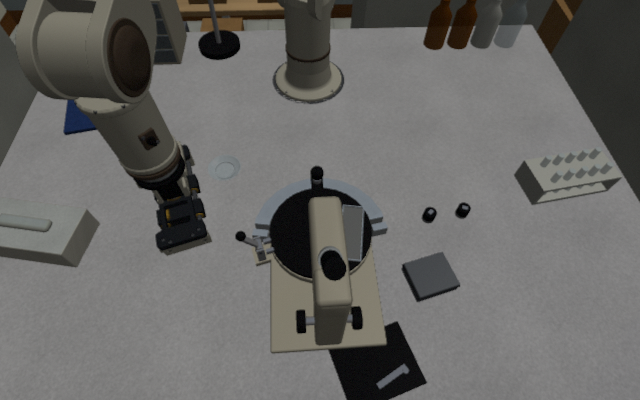

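>>> send_rows:
  motion:
    - [[60,0,-0.3,-0.4,0,-0.05,0],[60,0,-0.6,-0.4,0,-0.05,0],[60,0,-1,-0.4,0,-0.05,0.34],[60,0,-1,-0.4,0,-0.05,0.34],[60,0,-1,-0.4,0,-0.05,0.34]]

```text
t: 15.35
tcp_pos: [0.5056, -0.2936, 0.2426]
ee_rot: [[0.01, 1.0, -0.004], [1.0, -0.01, -0.004], [-0.004, -0.004, -1.0]]
ft_force: [0.5, 0.4, 0.7]
finger_gap: 0.643
```

Run:
```python
from h import *
st()
print(dtip((.443,.004,.13),.5))
```

```text
t 15.35 tcp [ 0.5056 -0.2936  0.2426] yaw -0.59 j [ 44.  19. -21.  96.   8.  66.  21.] F [0.5 0.4 0.7] gap 59.0
[1.983, -0.434, 0.925, -0.005, 0.004, -0.024]
```

>>> send_rows:
  motion:
    - [[60,1,-0.22,0.1,0,0,0],[60,1,-0.22,0.1,0,0,0],[60,1,-0.22,0.1,0,0,0],[60,1,-0.22,0.1,0,0,0],[60,1,-0.22,0.1,0,0,0]]

```text
t: 15.85
tcp_pos: [0.4773, -0.1384, 0.2269]
ee_rot: [[-0.004, 1.0, -0.002], [1.0, 0.004, -0.002], [-0.002, -0.002, -1.0]]
ft_force: [0.8, -1.1, -0.2]
finger_gap: 0.655
```

Run:
```python
from h import *
im,d,p,T=snap('wrist','w19.png'); st()
print(dtip((.443,.004,.13),.5))
```

```text
t 15.9 tcp [ 0.4776 -0.1404  0.227 ] yaw 0.05 j [ 36.  11. -26. 108.   6.  62.   8.] F [ 0.3 -0.8  0.1] gap 60.1
[0.965, -0.229, 0.824, -0.001, 0.004, -0.01]
```

View pics/w19.png

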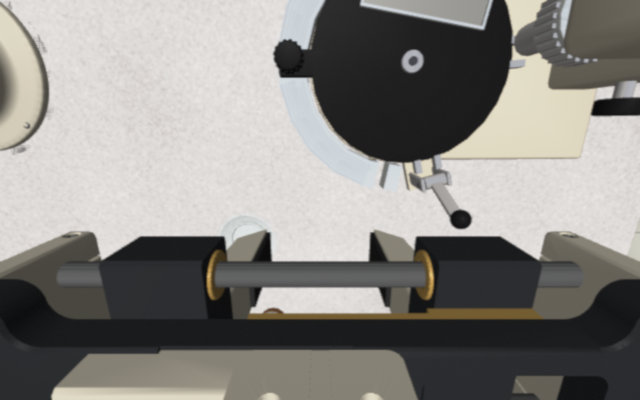

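Run:
```python
from h import *
im,d,p,T=snap('wrist')
k=ray(289,53,.088,p,T); print(k, 'pivot',ray(413,61,.055,p,T),'ball',ray(460,219,.119,p,T),'disc',fitdisc(im,p,T,(.585,.005),60))
```

```text
[0.44401038 0.00160008 0.088     ] pivot [0.5841076  0.00063573 0.055     ] ball [ 0.63145031 -0.17037267  0.119     ] disc (array([0.58276387, 0.004001  , 0.11803229]), 111)
```

>>> send_rows:
  motion:
    - [[60,0.5,-0.12,0.3,0,0,0],[60,0.97,-0.23,0.6,0,0,0],[60,0.97,-0.23,0.6,0,0,0],[60,0.97,-0.23,0.6,0,0,0],[60,0.97,-0.23,0.6,0,0,0]]

```text
t: 16.45
tcp_pos: [0.4409, 0.0067, 0.1347]
ee_rot: [[-0.002, 1.0, -0.005], [1.0, 0.002, -0.002], [-0.002, -0.005, -1.0]]
ft_force: [0.4, -0.8, -0.1]
finger_gap: 0.653
```

Run:
```python
from h import *
im,d,p,T=snap('wrist','w20.png'); st()
print(dtip((.443,.004,.062),.5))
```

```text
t 16.5 tcp [0.4423 0.0048 0.1357] yaw 0.01 j [ 24.  13. -31. 121.   9.  49. -13.] F [-0.  -0.9  0.2] gap 59.9
[-0.003, 0.007, 0.671, -0.004, 0.003, -0.011]
```

View pics/w20.png

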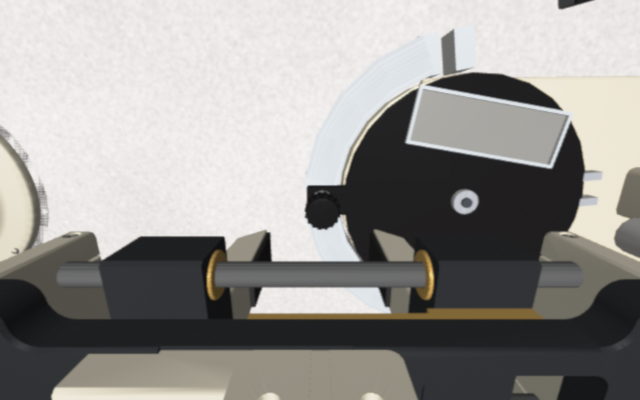

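Run:
```python
from h import *
im,d,p,T=snap('wrist'); st()
k=ray(323,209,.088,p,T); print(k,d[209,323],cloud(d,p,T)[209,323])
print(dtip((k[0],k[1],.064),.5))
```

```text
t 16.55 tcp [0.4432 0.0036 0.1364] yaw -0.12 j [ 24.  13. -31. 121.   9.  49. -13.] F [-0.1 -1.  -0.2] gap 60.0
[0.44396756 0.00473738 0.088     ] 0.24379238 [0.44397059 0.00464072 0.08768941]
[0.01, 0.006, 0.663, -0.002, 0.004, -0.014]
```

>>> send_rows:
  motion:
    - [[60,0.005,0.005,0.25,0,0,0],[60,0.005,0.005,0.5,0,0,0],[60,0.005,0.005,0.66,0,0,0],[60,0.005,0.005,0.66,0,0,0],[60,0.005,0.005,0.66,0,0,0],[20,0.005,0.005,0.66,0,0,0],[20,0.005,0.005,0.66,0,0,0],[20,0.005,0.005,0.66,0,0,0],[20,0.005,0.005,0.66,0,0,0],[20,0.005,0.005,0.66,0,0,0]]
  newtons: 25

```text
t: 17.55
tcp_pos: [0.4426, 0.0049, 0.0379]
ee_rot: [[0.001, 1.0, -0.002], [1.0, -0.001, -0.004], [-0.004, -0.002, -1.0]]
ft_force: [-3.9, 0.0, 7.3]
finger_gap: 0.32
```

>>> send_rows:
  motion:
    - [[20,0,0,0,0,0,0],[20,0,0,0,0,0,0]]

```text
t: 17.75
tcp_pos: [0.4426, 0.0049, 0.038]
ee_rot: [[0.001, 1.0, -0.002], [1.0, -0.001, -0.004], [-0.004, -0.002, -1.0]]
ft_force: [-3.1, -0.7, 7.6]
finger_gap: 0.321
```

Run:
```python
from h import *
im,d,p,T=snap('wrist','w21.png'); st()
```

```text
t 17.8 tcp [0.4427 0.0049 0.038 ] yaw -0.05 j [ 19.  23. -27. 124.  18.  36. -21.] F [-2.3 -1.9  6.1] gap 29.3
```

View pics/w21.png

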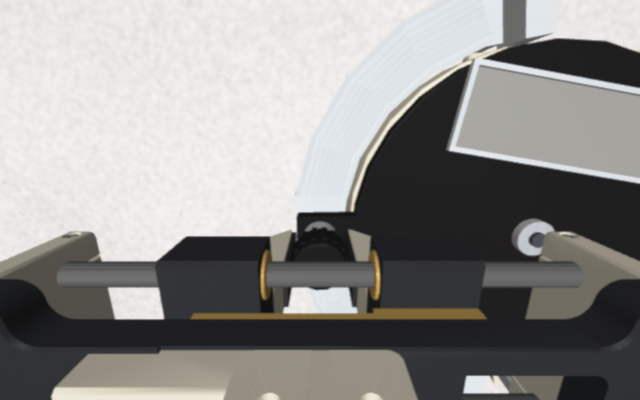

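>>> send_rows:
  motion:
    - [[20,0,0,-0.05,0,0,0],[20,0,0,-0.1,0,0,0],[20,0,0,-0.13,0,0,0],[20,0,0,-0.13,0,0,0]]

```text
t: 18.2
tcp_pos: [0.4426, 0.005, 0.0573]
ee_rot: [[0.001, 1.0, -0.001], [1.0, -0.001, -0.004], [-0.004, -0.001, -1.0]]
ft_force: [-1.0, 0.1, -6.1]
finger_gap: 0.325
```

Run:
```python
from h import *
st()
im,d,p,T=snap('scene'); snode(im,'s22.png',(130,300,190,400),3.5)
s=sense();R0=s['ee_rot'];t=s['tcp_pos']
S=np.array([.585,.005])
import math
for a in range(0,89,8):
    c,sn=np.cos(np.radians(a)),np.sin(np.radians(a))
    v=t[:2]-S; q=S+np.array([c*v[0]-sn*v[1],sn*v[0]+c*v[1]])
    sh=R0.T@(np.array([*q,t[2]])-t)/.15
    print(a,sh.round(3),round(-a/45,3))
```

```text
t 18.2 tcp [0.4426 0.005  0.0573] yaw -0.07 j [ 20.  21. -28. 124.  16.  39. -19.] F [-1.   0.1 -6.1] gap 29.8
0 [0. 0. 0.] 0.0
8 [-0.132  0.009  0.   ] -0.178
16 [-0.262  0.037  0.001] -0.356
24 [-0.386  0.082  0.001] -0.533
32 [-0.503  0.145  0.002] -0.711
40 [-0.61   0.223  0.002] -0.889
48 [-0.705  0.315  0.002] -1.067
56 [-0.787  0.419  0.002] -1.244
64 [-0.853  0.534  0.002] -1.422
72 [-0.903  0.657  0.002] -1.6
80 [-0.934  0.785  0.002] -1.778
88 [-0.948  0.917  0.002] -1.956
```

View pics/s22.png

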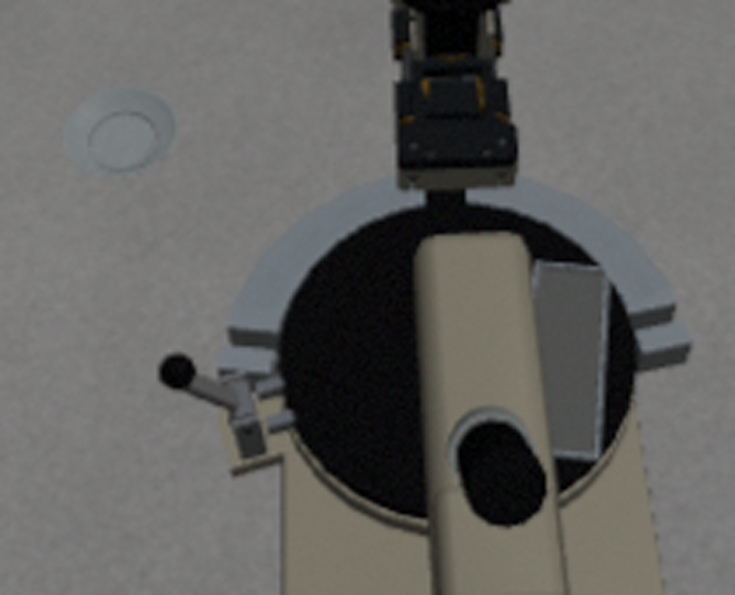

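>>> send_rows:
  motion:
    - [[20,-0.067,0.002,0,0,0,-0.089],[20,-0.132,0.009,0,0,0,-0.178],[20,-0.198,0.021,0,0,0,-0.267],[20,-0.262,0.037,0,0,0,-0.356],[20,-0.325,0.057,0,0,0,-0.444],[20,-0.386,0.082,0,0,0,-0.533],[20,-0.446,0.111,0,0,0,-0.622],[20,-0.503,0.145,0,0,0,-0.711],[20,-0.558,0.182,0,0,0,-0.8],[20,-0.61,0.223,0,0,0,-0.889]]

```text
t: 19.25
tcp_pos: [0.4756, -0.0867, 0.0566]
ee_rot: [[-0.644, 0.765, -0.003], [0.765, 0.644, -0.003], [-0.001, -0.004, -1.0]]
ft_force: [-0.4, 0.2, -5.7]
finger_gap: 0.322
```

```bash
cat >> h.py <<'E'
def arc(yaw0_target,angles,S=(.585,.005),r=.142,dz=0,ztcp=None):
    # knob world angle (deg) list; jaw yaw = angle-180
    s=sense();t=s['tcp_pos'];S=np.array(S)
    for a in angles:
        q=S+r*np.array([np.cos(np.radians(a)),np.sin(np.radians(a))])
        print(a,delta((*q,(ztcp if ztcp else t[2])+dz),a-180))
E
python3 - <<'E'
from h import *
st(); t=sense()['tcp_pos'];v=t[:2]-[.585,.005]; print(np.hypot(*v),np.degrees(np.arctan2(v[1],v[0]))%360)
im,d,p,T=snap('scene'); snode(im,'s23.png',(130,300,190,400),3.5)
arc(0,range(224,262,4),ztcp=.057)
E
```

```text
t 19.25 tcp [ 0.4756 -0.0867  0.0566] yaw 40.09 j [ 36.  26. -35. 118.  23.  42.  27.] F [-0.4  0.2 -5.7] gap 29.6
0.14280600163488272 219.97162495698677
224 [-0.053, 0.007, -0.002, -0.005, 0.003, -0.084]
228 [-0.119, 0.014, -0.002, -0.005, 0.002, -0.173]
232 [-0.184, 0.025, -0.001, -0.005, 0.002, -0.262]
236 [-0.248, 0.041, -0.001, -0.005, 0.002, -0.351]
240 [-0.311, 0.061, -0.001, -0.005, 0.002, -0.44]
244 [-0.372, 0.085, -0.001, -0.005, 0.002, -0.529]
248 [-0.432, 0.114, -0.001, -0.005, 0.002, -0.617]
252 [-0.489, 0.147, -0.001, -0.005, 0.001, -0.706]
256 [-0.544, 0.184, -0.001, -0.005, 0.001, -0.795]
260 [-0.596, 0.224, -0.001, -0.005, 0.001, -0.884]
```

View pics/s23.png

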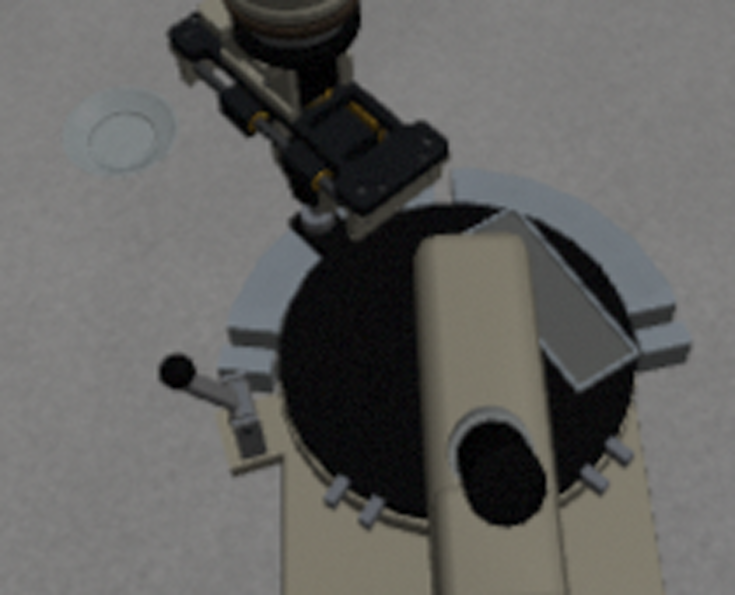

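>>> send_rows:
  motion:
    - [[20,-0.06,0.005,0,0,0,-0.084],[20,-0.122,0.012,0,0,0,-0.173],[20,-0.187,0.023,0,0,0,-0.262],[20,-0.25,0.039,0,0,0,-0.351],[20,-0.312,0.06,0,0,0,-0.44],[20,-0.373,0.085,0,0,0,-0.529],[20,-0.432,0.114,0,0,0,-0.617],[20,-0.489,0.147,0,0,0,-0.706],[20,-0.544,0.184,0,0,0,-0.795],[20,-0.6,0.227,0,0,0,-0.889]]

```text
t: 20.3
tcp_pos: [0.559, -0.1354, 0.0564]
ee_rot: [[-0.985, 0.175, -0.004], [0.175, 0.985, -0.005], [0.003, -0.006, -1.0]]
ft_force: [-1.5, -2.4, -5.8]
finger_gap: 0.318
```

Run:
```python
from h import *
st(); t=sense()['tcp_pos'];v=t[:2]-[.585,.005]; print(np.hypot(*v),np.degrees(np.arctan2(v[1],v[0]))%360)
im,d,p,T=snap('scene'); snode(im,'s24.png',(130,300,190,400),3.5)
im,d,p,T=snap('wrist','w24.png')
```

```text
t 20.3 tcp [ 0.559  -0.1354  0.0564] yaw 79.93 j [ 42.  36. -42. 105.  31.  50.  65.] F [-1.5 -2.4 -5.8] gap 29.2
0.14281482068373527 259.52766534456794
```

View pics/s24.png

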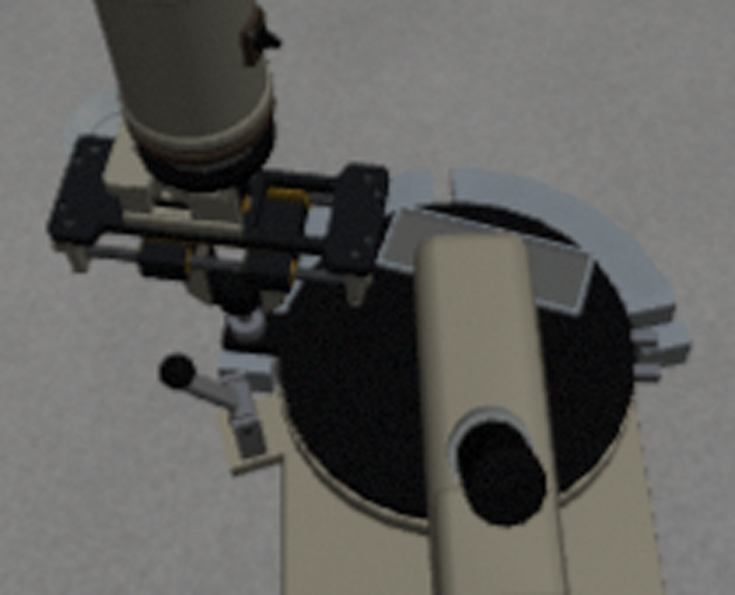

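View pics/w24.png

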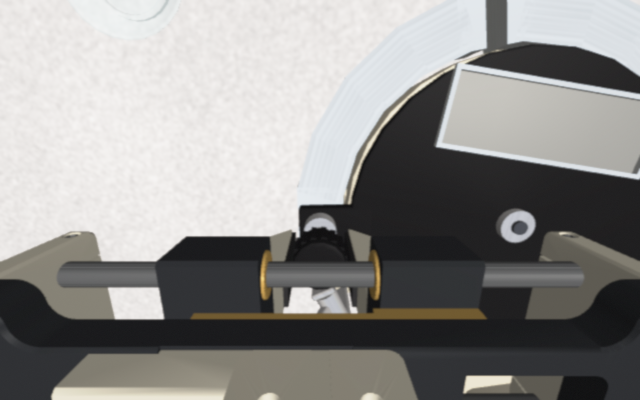

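>>> send_rows:
  motion:
    - [[20,-0.01,0,0,0,0,0],[20,-0.01,0,0.04,0,0,0],[20,-0.01,0,0.08,0,0,0],[20,-0.01,0,0.125,0,0,0],[20,-0.01,0,0.125,0,0,0]]

```text
t: 20.9
tcp_pos: [0.5606, -0.1356, 0.0383]
ee_rot: [[-0.984, 0.178, -0.003], [0.178, 0.984, -0.006], [0.001, -0.006, -1.0]]
ft_force: [-1.1, -5.2, -4.0]
finger_gap: 0.321
```

Run:
```python
from h import *
st(); t=sense()['tcp_pos'];v=t[:2]-[.585,.005]; print(np.hypot(*v),np.degrees(np.arctan2(v[1],v[0]))%360)
im,d,p,T=snap('wrist','w25.png')
```

```text
t 20.9 tcp [ 0.5606 -0.1356  0.0383] yaw 79.72 j [ 41.  38. -41. 106.  33.  49.  64.] F [-1.1 -5.2 -4. ] gap 29.5
0.14273492304003654 260.1387793944619
```

View pics/w25.png

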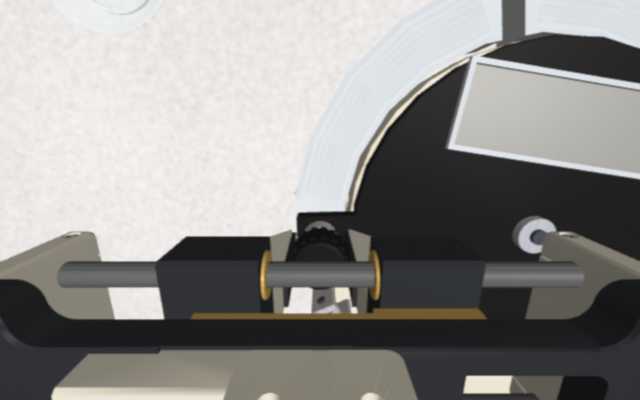

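>>> send_rows:
  motion:
    - [[60,0,0,0,0,0,0],[60,0,0,0,0,0,0],[60,0,0,0,0,0,0],[60,0,0,0,0,0,0],[60,0,0,0,0,0,0],[60,0,0,-0.25,0,0,0],[60,0,0,-0.5,0,0,0],[60,0,0,-0.9,0,0,0],[60,0,0,-0.9,0,0,0],[60,0,0,-0.9,0,0,0]]

```text
t: 21.95
tcp_pos: [0.5637, -0.1335, 0.176]
ee_rot: [[-0.985, 0.175, 0.004], [0.175, 0.985, -0.005], [-0.004, -0.005, -1.0]]
ft_force: [1.0, -0.1, -1.2]
finger_gap: 0.658
```

Run:
```python
from h import *
st()
im,d,p,T=snap('scene'); snode(im,'s26.png',(130,300,190,400),3.5)
im,d,p,T=snap('wrist','w26.png')
```

```text
t 21.95 tcp [ 0.5637 -0.1335  0.176 ] yaw 79.94 j [ 47.  28. -48. 100.  24.  62.  71.] F [ 1.  -0.1 -1.2] gap 60.4
```

View pics/s26.png

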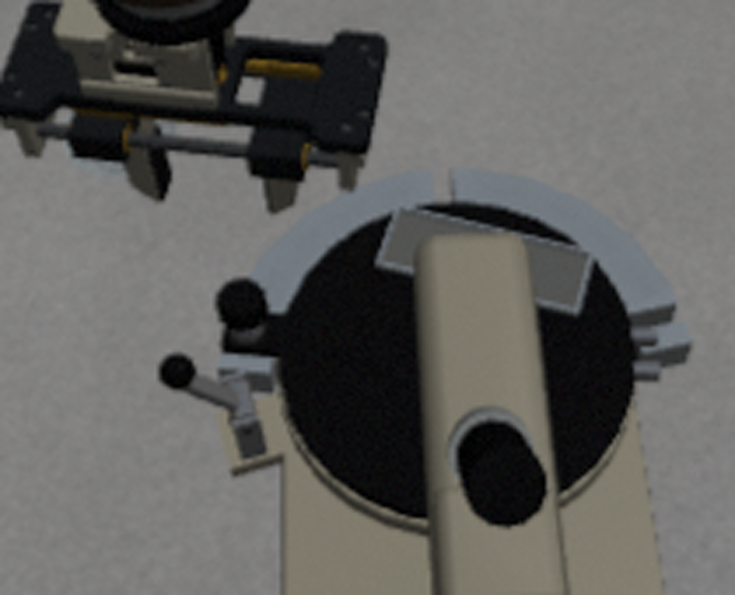

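View pics/w26.png

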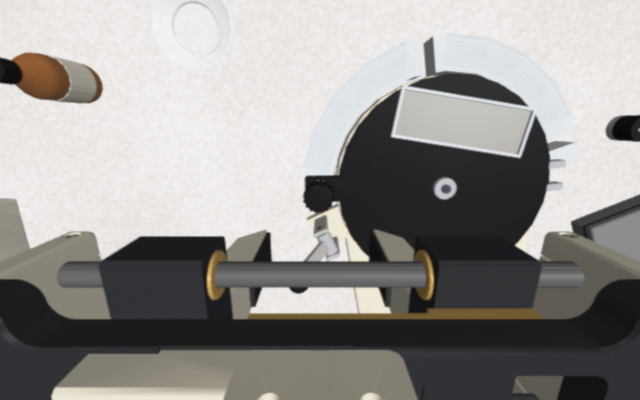

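Run:
```python
from h import *
im,d,p,T=snap('wrist')
C=cloud(d,p,T); print('knob',C[190:198,316:323,2].mean().round(4), ray(319,192,.088,p,T))
c=np.array([ray(u,v,.05,p,T) for u,v in ((402,86),(534,108),(519,156),(391,136))]);print(c.round(4),c.mean(0))
a=np.radians(160.3);print('model',.585+.072*np.cos(a),.005+.072*np.sin(a))
snap('top','t27.png')
```

```text
knob 0.0879 [ 0.55290542 -0.13402156  0.088     ]
[[ 0.4669 -0.033   0.05  ]
 [ 0.512   0.0999  0.05  ]
 [ 0.5598  0.0853  0.05  ]
 [ 0.5146 -0.0494  0.05  ]] [0.51333838 0.02572256 0.05      ]
model 0.5172141207735332 0.029270858606461912
```

View pics/t27.png

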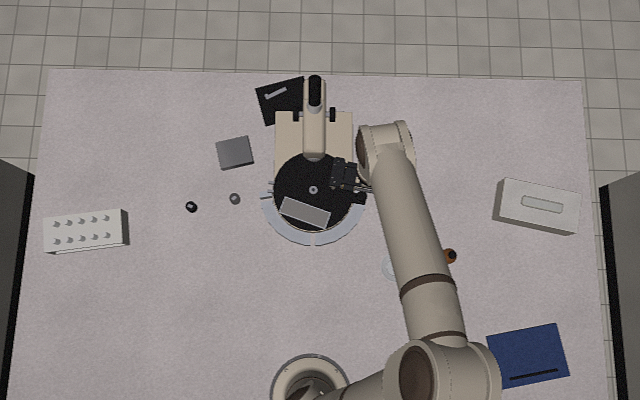

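Run:
```python
from h import *
im,d,p,T=snap('top')
print(ray(235.2,197.5,.03,p,T), ray(190.8,206,.03,p,T)); st()
print(delta((.47,-.0,.22),70),delta((.548,.236,.18),70))
snode(im,'t28.png',(150,260,170,390),3.5)
```

```text
[0.55969667 0.23636186 0.03      ] [0.53148988 0.36591609 0.03      ]
t 22.2 tcp [ 0.5605 -0.1333  0.1716] yaw 79.95 j [ 47.  28. -48. 101.  24.  62.  71.] F [ 0.7 -0.4  0.2] gap 60.2
[0.75, 0.769, -0.322, -0.005, -0.004, 0.221] [0.512, 2.41, -0.062, -0.005, -0.004, 0.221]
```

View pics/t28.png

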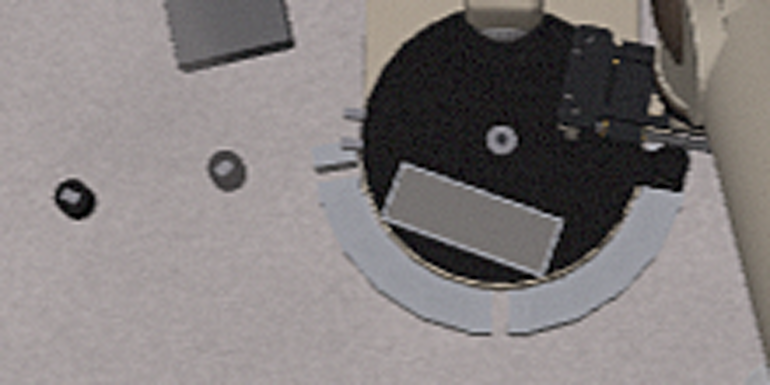

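>>> send_rows:
  motion:
    - [[60,0.4,0.3,-0.35,0,0,0.1],[60,0.7,0.7,-0.35,0,0,0.22],[60,0.7,0.7,-0.35,0,0,0.22],[60,0.7,1,-0.35,0,0,0.22],[60,0.7,1,-0.35,0,0,0.22]]

```text
t: 22.7
tcp_pos: [0.4836, 0.04, 0.226]
ee_rot: [[-0.943, 0.332, 0.0], [0.332, 0.943, -0.002], [-0.001, -0.001, -1.0]]
ft_force: [0.3, 0.1, 0.3]
finger_gap: 0.655
```

Run:
```python
from h import *
im,d,p,T=snap('wrist','w29.png'); st()
print(delta((.557,.237,.18),70))
```

```text
t 22.75 tcp [0.4839 0.0371 0.2254] yaw 70.47 j [ 40.  15. -54. 109.  14.  63.  50.] F [-0.4  0.5 -0.2] gap 59.8
[-0.014, 1.42, 0.299, -0.004, -0.0, 0.01]
```

View pics/w29.png

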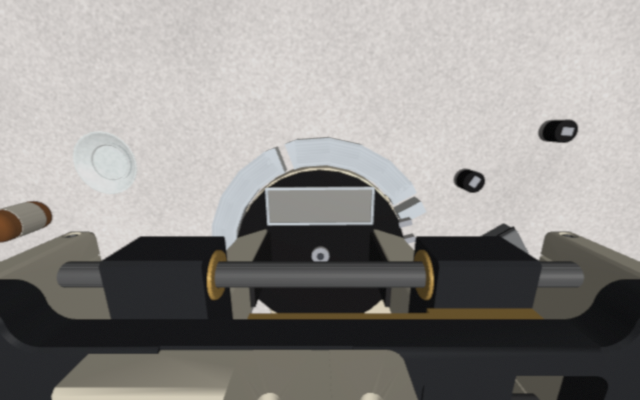

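Run:
```python
from h import *
im,d,p,T=snap('wrist'); snode(im,'w30.png',(170,240,240,520),2.8)
c=np.array([ray(u,v,.05,p,T) for u,v in ((267,188),(373,188),(374,225),(266,225))]);print(c.round(4),c.mean(0))
print(ray(474,181,.03,p,T),ray(566,131,.03,p,T),'disc',fitdisc(im,p,T,(.585,.005),60)); st()
print(delta((.557,.237,.18),70))
```

```text
[[ 0.4689 -0.0328  0.05  ]
 [ 0.5154  0.0989  0.05  ]
 [ 0.5655  0.0855  0.05  ]
 [ 0.5165 -0.0538  0.05  ]] [0.51658722 0.02443915 0.05      ]
[0.55772696 0.23513082 0.03      ] [0.53153501 0.36188358 0.03      ] disc (array([0.58243361, 0.0041047 , 0.11812079]), 78)
t 22.8 tcp [0.4841 0.0344 0.225 ] yaw 70.28 j [ 40.  15. -54. 109.  14.  63.  50.] F [-0.3 -0.  -0.2] gap 59.9
[-0.002, 1.437, 0.294, -0.005, -0.001, 0.006]
```

>>> send_rows:
  motion:
    - [[60,0,0.4,0,0,0,0],[60,0,0.8,0,0,0,0],[60,0,1,0.2,0,0,0],[60,0,1,0.2,0,0,0],[60,0,1,0.2,0,0,0]]

```text
t: 23.3
tcp_pos: [0.5348, 0.1738, 0.1924]
ee_rot: [[-0.941, 0.34, -0.006], [0.34, 0.941, -0.004], [0.004, -0.005, -1.0]]
ft_force: [-0.6, 0.2, -0.2]
finger_gap: 0.653
```

Run:
```python
from h import *
im,d,p,T=snap('wrist','w31.png'); st()
print(delta((.557,.237,.15),70))
```

```text
t 23.35 tcp [0.5353 0.1722 0.1933] yaw 70.02 j [ 19.  27. -52. 101.  23.  64.  30.] F [-0.2 -0.7  1.1] gap 59.7
[0.011, 0.457, 0.286, -0.007, -0.004, 0.001]
```

View pics/w31.png

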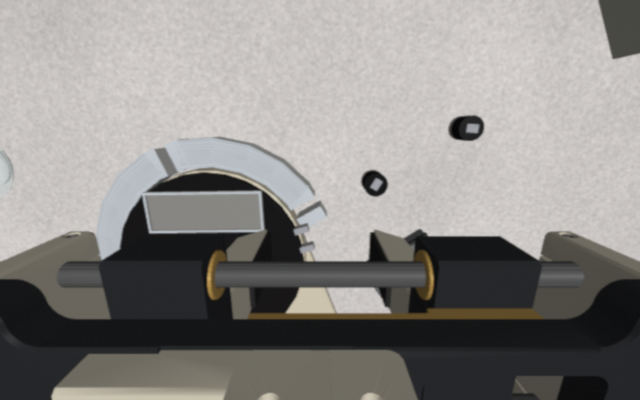

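>>> send_rows:
  motion:
    - [[60,0.01,0.25,0.1,0,0,0],[60,0.01,0.457,0.28,0,0,0],[60,0.01,0.457,0.28,0,0,0],[60,0.01,0.457,0.28,0,0,0],[60,0.01,0.457,0.28,0,0,0]]

```text
t: 23.85
tcp_pos: [0.5588, 0.2357, 0.1535]
ee_rot: [[-0.939, 0.344, 0.0], [0.344, 0.939, -0.005], [-0.002, -0.005, -1.0]]
ft_force: [0.5, -0.1, -0.0]
finger_gap: 0.652
```

Run:
```python
from h import *
im,d,p,T=snap('wrist','w32.png'); st()
```

```text
t 23.9 tcp [0.5589 0.2359 0.1537] yaw 69.86 j [ 10.  34. -49.  97.  28.  62.  22.] F [ 0.5  0.2 -0.2] gap 60.1
```

View pics/w32.png

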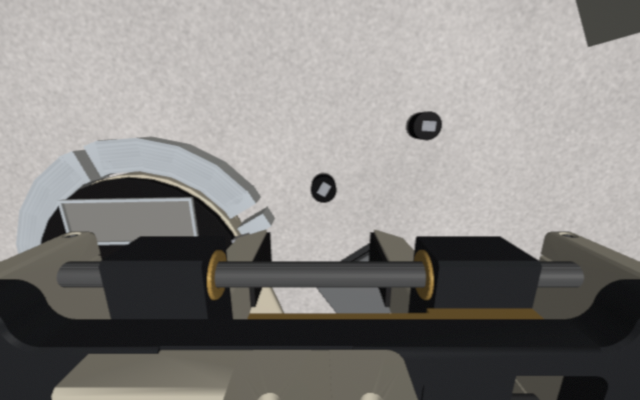

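Run:
```python
from h import *
im,d,p,T=snap('wrist'); m=ray(323.5,187.5,.03,p,T); print(m,ray(429,126,.03,p,T)); st(); print(dtip((m[0],m[1],.009),70))
```

```text
[0.55704681 0.23962605 0.03      ] [0.53244935 0.36756453 0.03      ]
t 23.95 tcp [0.5588 0.2363 0.1538] yaw 69.88 j [ 10.  34. -49.  97.  28.  62.  22.] F [ 0.2 -0.  -0.1] gap 60.0
[0.022, 0.022, 1.145, -0.005, 0.003, -0.003]
```

>>> send_rows:
  motion:
    - [[60,0.02,0.02,0.3,0,0,0],[60,0.02,0.02,0.6,0,0,0],[60,0.02,0.02,0.75,0,0,0],[60,0.02,0.02,0.75,0,0,0],[60,0.02,0.02,0.75,0,0,0]]

```text
t: 24.45
tcp_pos: [0.5566, 0.2415, 0.0414]
ee_rot: [[-0.94, 0.342, -0.0], [0.342, 0.94, -0.003], [-0.001, -0.003, -1.0]]
ft_force: [1.4, 0.9, 1.4]
finger_gap: 0.653
```

Run:
```python
from h import *
im,d,p,T=snap('wrist','w33.png'); st()
```

```text
t 24.5 tcp [0.5573 0.2422 0.0422] yaw 70.0 j [  5.  41. -44. 101.  35.  52.  16.] F [-0.4  0.1  0.7] gap 59.9
```

View pics/w33.png

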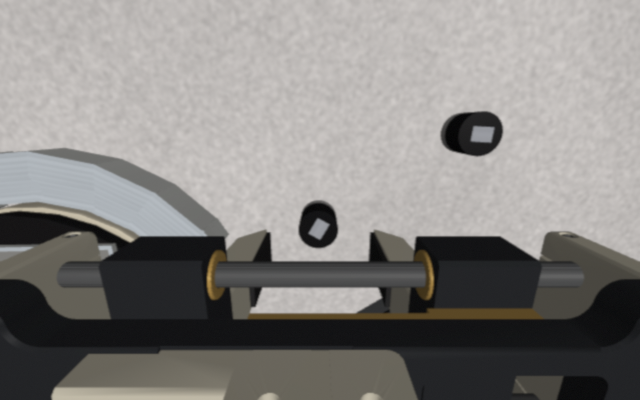

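Run:
```python
from h import *
im,d,p,T=snap('wrist'); m=ray(319.5,227,.03,p,T); print(m,ray(483,133,.03,p,T)); st(); print(dtip((m[0],m[1],.009),70))
```

```text
[0.558588   0.24058357 0.03      ] [0.53220659 0.36890679 0.03      ]
t 24.55 tcp [0.5576 0.2425 0.0426] yaw 70.01 j [  5.  41. -44. 101.  35.  52.  16.] F [0.2 0.  0.3] gap 59.9
[-0.01, -0.009, 0.404, -0.002, 0.004, 0.0]
```

>>> send_rows:
  motion:
    - [[60,-0.01,-0.01,0.2,0,0,0],[60,-0.01,-0.01,0.36,0,0,0],[60,-0.01,-0.01,0.4,0,0,0],[60,-0.01,-0.01,0.4,0,0,0],[20,-0.01,-0.01,0.4,0,0,0],[20,-0.01,-0.01,0.4,0,0,0],[20,-0.01,-0.01,0.4,0,0,0],[20,-0.01,-0.01,0.4,0,0,0],[20,-0.01,-0.01,0.4,0,0,0],[20,-0.01,-0.01,0.4,0,0,0]]
  newtons: 20

```text
t: 25.55
tcp_pos: [0.557, 0.2399, -0.0192]
ee_rot: [[-0.94, 0.341, -0.0], [0.341, 0.94, -0.004], [-0.001, -0.003, -1.0]]
ft_force: [-0.7, -0.8, 5.2]
finger_gap: 0.323
```

>>> send_rows:
  motion:
    - [[20,0,0,0,0,0,0],[20,0,0,-0.1,0,0,0],[20,0,0,-0.4,0,0,0],[20,0,0,-0.7,0,0,0],[20,0,0,-0.7,0,0,0]]

```text
t: 26.05
tcp_pos: [0.5605, 0.2433, 0.0921]
ee_rot: [[-0.94, 0.341, 0.008], [0.341, 0.94, 0.001], [-0.007, 0.004, -1.0]]
ft_force: [1.1, -0.0, 0.0]
finger_gap: 0.324
```

Run:
```python
from h import *
im,d,p,T=snap('wrist','w34.png'); st()
print(delta((.5165+.01,.026+.0285,.12),70))
```

```text
t 26.1 tcp [0.5591 0.2418 0.0892] yaw 70.05 j [  7.  38. -46. 100.  32.  56.  19.] F [-0.5 -0.2 -0.9] gap 29.5
[-0.223, -1.248, -0.205, 0.001, 0.007, 0.001]
```

View pics/w34.png

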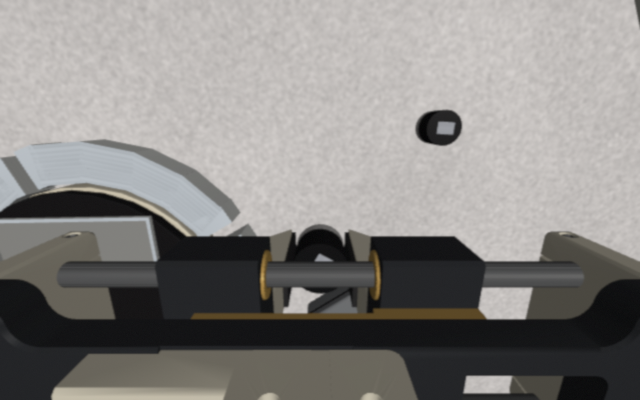

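>>> send_rows:
  motion:
    - [[20,0,-0.15,-0.1,0,0,0],[20,0,-0.4,-0.15,0,0,0],[20,0,-0.7,-0.15,0,0,0],[20,0,-0.95,-0.15,0,0,0],[20,0,-0.95,-0.15,0,0,0]]

```text
t: 26.6
tcp_pos: [0.5052, 0.0987, 0.1063]
ee_rot: [[-0.937, 0.348, -0.007], [0.348, 0.937, -0.009], [0.003, -0.011, -1.0]]
ft_force: [0.4, -0.5, -1.9]
finger_gap: 0.32
```

Run:
```python
from h import *
im,d,p,T=snap('wrist','w35.png'); st()
print(delta((.506,-.0017,.08),70))
```

```text
t 26.65 tcp [0.5066 0.1021 0.107 ] yaw 69.75 j [ 25.  29. -50. 112.  28.  53.  31.] F [ 0.4  0.6 -0.8] gap 29.4
[-0.236, -0.649, 0.184, -0.009, -0.002, -0.006]
```

View pics/w35.png

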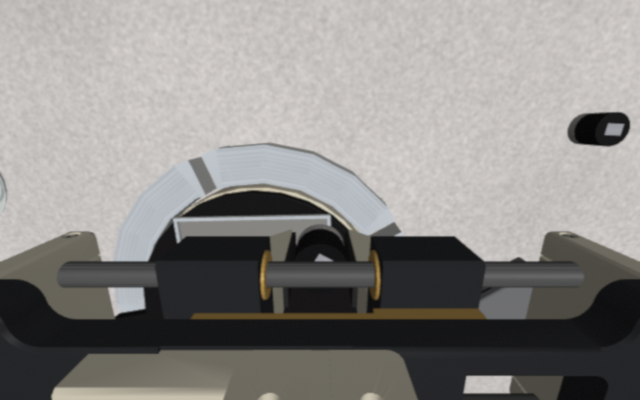

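>>> send_rows:
  motion:
    - [[20,-0.1,-0.2,0,0,0,0],[20,-0.18,-0.45,0,0,0,0],[20,-0.236,-0.65,0.05,0,0,0],[20,-0.236,-0.65,0.12,0,0,0],[20,-0.236,-0.65,0.12,0,0,0]]

```text
t: 27.15
tcp_pos: [0.507, 0.0029, 0.0891]
ee_rot: [[-0.94, 0.342, -0.004], [0.342, 0.94, -0.002], [0.003, -0.004, -1.0]]
ft_force: [0.1, 1.0, -0.8]
finger_gap: 0.321
```

Run:
```python
from h import *
im,d,p,T=snap('wrist','w36.png'); st()
print(delta((.506,-.0017,.0285),70))
u=[proj(np.array(q),p,T).round(0).tolist() for q in ((.4689,-.0328,.05),(.5154,.0989,.05))]; print(u)
im,d,p,T=snap('scene'); snode(im,'s36.png',(130,300,190,400),3.5)
```

```text
t 27.2 tcp [0.5075 0.0043 0.0899] yaw 70.13 j [ 36.  29. -49. 114.  29.  50.  42.] F [ 0.2  0.5 -0.5] gap 29.4
[-0.005, -0.04, 0.409, -0.003, -0.002, 0.003]
[[264.0, 186.0], [435.0, 185.0]]
```

View pics/w36.png

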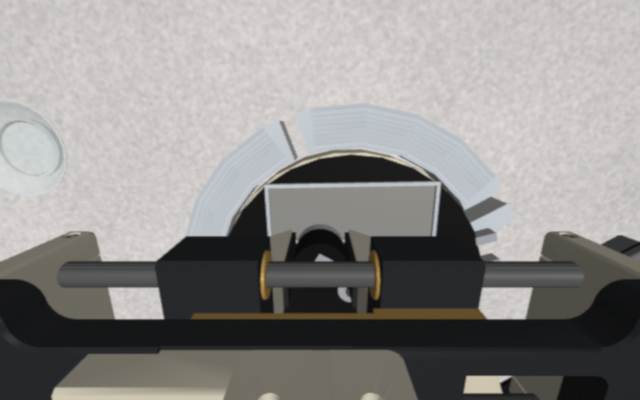

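View pics/s36.png

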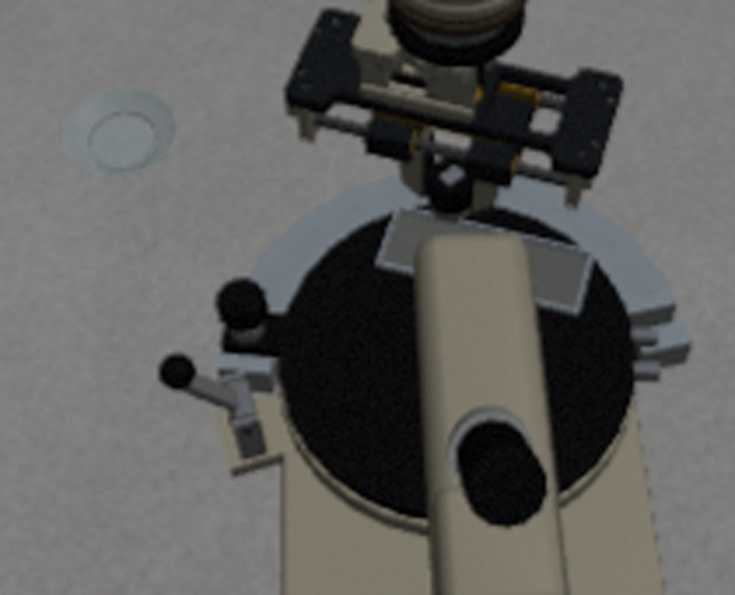

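>>> send_rows:
  motion:
    - [[20,-0.005,-0.04,0.15,0,0,0],[20,-0.005,-0.04,0.28,0,0,0],[20,-0.005,-0.04,0.36,0,0,0],[20,-0.005,-0.04,0.36,0,0,0],[20,-0.005,-0.04,0.36,0,0,0]]

```text
t: 27.75
tcp_pos: [0.5072, -0.0022, 0.0371]
ee_rot: [[-0.941, 0.339, -0.001], [0.339, 0.941, -0.003], [-0.0, -0.003, -1.0]]
ft_force: [-0.0, -0.5, 0.2]
finger_gap: 0.318
```

Run:
```python
from h import *
st()
print(delta((.506,-.0017,.0275),70))
```

```text
t 27.75 tcp [ 0.5072 -0.0022  0.0371] yaw 70.16 j [ 33.  33. -45. 116.  34.  45.  38.] F [-0.  -0.5  0.2] gap 29.2
[0.009, 0.001, 0.064, -0.004, 0.0, 0.004]
```

>>> send_rows:
  motion:
    - [[20,0.005,0,0.03,0,0,0],[20,0.005,0,0.06,0,0,0],[20,0.005,0,0.06,0,0,0]]

```text
t: 28.05
tcp_pos: [0.5058, -0.0035, 0.0274]
ee_rot: [[-0.94, 0.341, -0.001], [0.341, 0.94, -0.004], [0.0, -0.004, -1.0]]
ft_force: [-0.4, -0.0, -1.1]
finger_gap: 0.321
```

Run:
```python
from h import *
st()
```

```text
t 28.05 tcp [ 0.5058 -0.0035  0.0274] yaw 70.04 j [ 32.  34. -44. 116.  35.  44.  37.] F [-0.4 -0.  -1.1] gap 29.5
```

>>> send_rows:
  motion:
    - [[20,0,0,0.01,0,0,0],[20,0,0,0.01,0,0,0],[45,0,0,0.01,0,0,0],[45,0,0,0.01,0,0,0],[45,0,0,0.01,0,0,0],[50,0,0,-0.1,0,0,0],[50,0,0,-0.35,0,0,0],[60,0,0,-0.6,0,0,0],[60,0,0,-0.85,0,0,0],[60,0,0,-0.85,0,0,0]]

```text
t: 29.05
tcp_pos: [0.5101, -0.002, 0.1609]
ee_rot: [[-0.94, 0.341, 0.008], [0.341, 0.94, -0.005], [-0.009, -0.002, -1.0]]
ft_force: [0.9, 0.6, 1.2]
finger_gap: 0.65
```

Run:
```python
from h import *
im,d,p,T=snap('wrist','w37.png'); st()
im,d,p,T=snap('scene','s37f.png'); snode(im,'s37.png',(130,300,190,400),3.5)
im,d,p,T=snap('top'); snode(im,'t37.png',(150,260,170,390),3.5)
print(ray(190.8,206,.03,p,T))
print(delta((.532,.367,.16),70))
```

```text
t 29.1 tcp [ 0.5085 -0.0027  0.1585] yaw 70.05 j [ 41.  23. -53. 111.  23.  57.  47.] F [-0.3  0.5  0.2] gap 59.9
[0.53148988 0.36591609 0.03      ]
[0.68, 2.379, -0.041, -0.006, 0.001, 0.001]
```

View pics/w37.png

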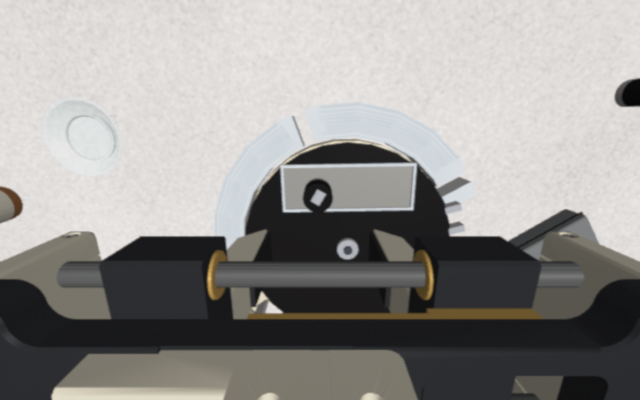

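View pics/s37f.png

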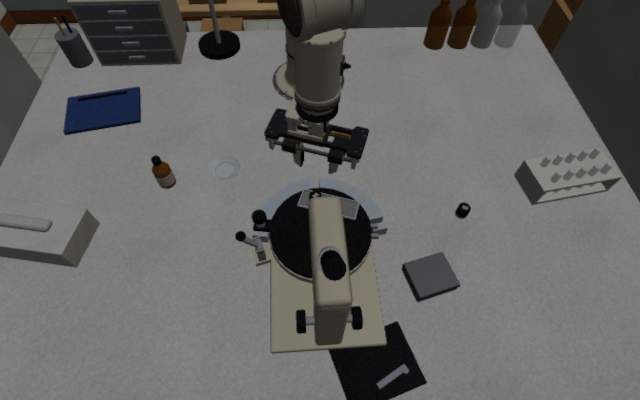

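```bash
cat >> h.py <<'E'
def trayframe(P,phi,S=(.585,.005)):
    a=np.radians(phi); ex=np.array([np.cos(a),np.sin(a)]);ey=np.array([-np.sin(a),np.cos(a)])
    v=np.array(P[:2])-np.array(S)-.072*ex; return (v@ex*1000).round(1),(v@ey*1000).round(1)
E
python3 - <<'E'
from h import *
im,d,p,T=snap('wrist')
c=np.array([ray(u,v,.05,p,T) for u,v in ((283,165),(415,164),(415,210),(283,212))]);print(c.round(4),c.mean(0))
m=ray(318.5,197,.076,p,T);print(m,cloud(d,p,T)[197,318])
for S in ((.585,.005),): print(trayframe(m,160.3,S),[trayframe(q,160.3,S) for q in c])
snode(im,'w38.png',(150,220,260,440),4)
E
```

```text
[[ 0.4631 -0.0298  0.05  ]
 [ 0.5086  0.0993  0.05  ]
 [ 0.5571  0.0866  0.05  ]
 [ 0.5107 -0.0489  0.05  ]] [0.50989483 0.02682229 0.05      ]
[ 0.50158424 -0.00424117  0.076     ] [ 0.50139313 -0.00468949  0.07610537]
(np.float64(3.4), np.float64(36.8)) [(np.float64(31.0), np.float64(73.8)), (np.float64(31.7), np.float64(-63.0)), (np.float64(-18.2), np.float64(-67.5)), (np.float64(-20.2), np.float64(75.8))]
```

View pics/w38.png

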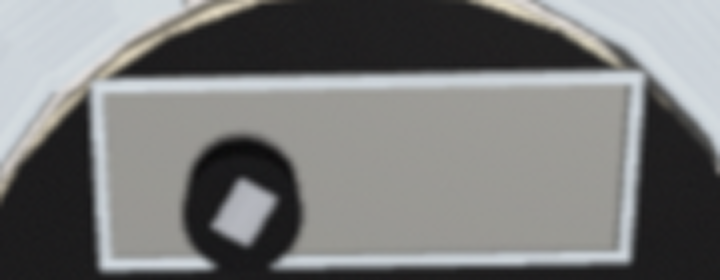

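>>> send_rows:
  motion:
    - [[60,0,0.3,-0.1,0,0,0],[60,0.2,0.7,-0.1,0,0,0],[60,0.3,1,-0.1,0,0,0],[60,0.3,1,-0.1,0,0,0]]

```text
t: 29.65
tcp_pos: [0.5128, 0.1604, 0.169]
ee_rot: [[-0.943, 0.334, -0.003], [0.334, 0.943, 0.0], [0.003, -0.001, -1.0]]
ft_force: [-0.1, -0.5, 0.1]
finger_gap: 0.653
```

>>> send_rows:
  motion:
    - [[60,0.2,0.3,0,0,0,0],[60,0.38,0.7,0,0,0,0],[60,0.38,1,0,0,0,0],[60,0.38,1,0,0,0,0],[60,0.38,1,0,0,0,0]]

```text
t: 30.15
tcp_pos: [0.5108, 0.317, 0.1676]
ee_rot: [[-0.942, 0.336, -0.004], [0.336, 0.942, -0.003], [0.003, -0.004, -1.0]]
ft_force: [1.0, -0.3, 0.2]
finger_gap: 0.654
```

Run:
```python
from h import *
im,d,p,T=snap('wrist','w39.png'); st()
print(delta((.532,.367,.12),70))
```

```text
t 30.2 tcp [0.5114 0.3143 0.1674] yaw 70.19 j [  3.  33. -51.  97.  28.  64.  13.] F [-0.1 -0.9 -0.2] gap 59.9
[-0.011, 0.379, 0.314, -0.007, -0.003, 0.004]
```

View pics/w39.png

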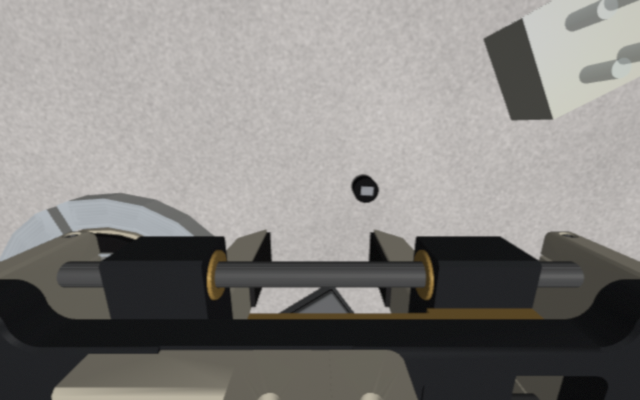

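>>> send_rows:
  motion:
    - [[60,-0.01,0.2,0.2,0,0,0],[60,-0.01,0.38,0.5,0,0,0],[60,-0.01,0.38,0.75,0,0,0],[60,-0.01,0.38,0.75,0,0,0],[60,-0.01,0.38,0.75,0,0,0]]

```text
t: 30.7
tcp_pos: [0.5333, 0.3639, 0.0557]
ee_rot: [[-0.939, 0.343, -0.003], [0.343, 0.939, -0.006], [0.001, -0.007, -1.0]]
ft_force: [0.4, 0.6, 0.9]
finger_gap: 0.65
```

Run:
```python
from h import *
im,d,p,T=snap('wrist','w40.png'); st()
```

```text
t 30.75 tcp [0.5344 0.3652 0.0575] yaw 69.94 j [ -6.  44. -45.  95.  36.  57.   7.] F [-1.   0.2  0.8] gap 60.1
```

View pics/w40.png

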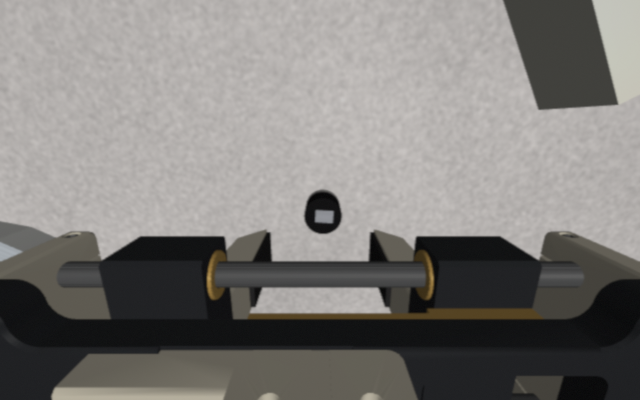

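Run:
```python
from h import *
im,d,p,T=snap('wrist'); m=ray(323.5,214.5,.03,p,T); print(m); st(); print(dtip((m[0],m[1],.009),70))
```

```text
[0.53217532 0.36815729 0.03      ]
t 30.8 tcp [0.535  0.366  0.0585] yaw 69.94 j [ -6.  44. -45.  94.  36.  57.   6.] F [ 1.1  0.  -0.1] gap 59.7
[0.024, 0.008, 0.51, -0.003, 0.003, -0.001]
```

>>> send_rows:
  motion:
    - [[60,0.02,0.008,0.25,0,0,0],[60,0.02,0.008,0.45,0,0,0],[60,0.02,0.008,0.5,0,0,0],[60,0.02,0.008,0.5,0,0,0],[20,0.02,0.008,0.5,0,0,0],[20,0.02,0.008,0.5,0,0,0],[20,0.02,0.008,0.5,0,0,0],[20,0.02,0.008,0.5,0,0,0],[20,0.02,0.008,0.5,0,0,0],[20,0.02,0.008,0.5,0,0,0]]

```text
t: 31.8
tcp_pos: [0.5313, 0.3687, -0.018]
ee_rot: [[-0.94, 0.341, -0.0], [0.341, 0.94, -0.003], [-0.001, -0.003, -1.0]]
ft_force: [-0.6, -2.0, 6.3]
finger_gap: 0.32
```

>>> send_rows:
  motion:
    - [[20,0,0,0,0,0,0],[20,0,0,-0.1,0,0,0],[20,0,0,-0.4,0,0,0],[20,0,0,-0.8,0,0,0],[20,0,0,-0.9,0,0,0],[20,0,0,-0.9,0,0,0]]

```text
t: 32.4
tcp_pos: [0.5332, 0.3718, 0.122]
ee_rot: [[-0.94, 0.341, 0.006], [0.341, 0.94, 0.002], [-0.005, 0.003, -1.0]]
ft_force: [0.6, -0.1, -0.0]
finger_gap: 0.321
```

Run:
```python
from h import *
im,d,p,T=snap('wrist','w41.png'); st()
im,d,p,T=snap('scene'); snode(im,'s41.png',(130,300,190,400),3.5)
print(delta((.526,.0547,.11),70))
```

```text
t 32.45 tcp [0.5322 0.3702 0.1192] yaw 70.06 j [ -5.  40. -48.  93.  33.  62.   8.] F [-0.3 -0.4 -1.1] gap 29.6
[-0.682, -1.981, 0.054, -0.004, 0.002, 0.001]
```

View pics/w41.png

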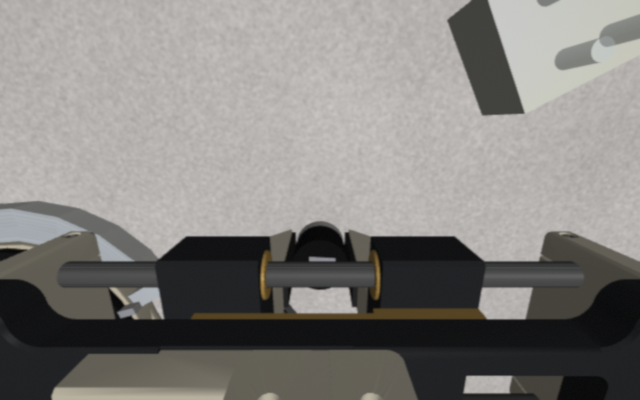

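View pics/s41.png

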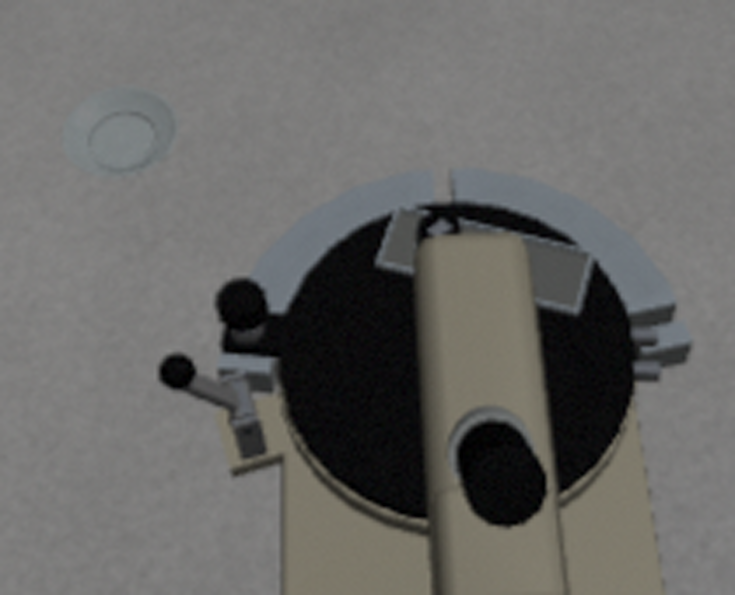

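>>> send_rows:
  motion:
    - [[20,-0.1,-0.2,-0.05,0,0,0],[20,-0.2,-0.5,-0.05,0,0,0],[20,-0.34,-0.8,-0.05,0,0,0],[20,-0.34,-0.98,-0.05,0,0,0],[20,-0.34,-0.98,-0.05,0,0,0]]

```text
t: 33.0
tcp_pos: [0.5274, 0.2065, 0.1217]
ee_rot: [[-0.938, 0.347, -0.006], [0.347, 0.938, -0.009], [0.003, -0.011, -1.0]]
ft_force: [0.3, -0.3, -0.6]
finger_gap: 0.322
```

Run:
```python
from h import *
st()
print(delta((.526,.0547,.09),70))
```

```text
t 33.0 tcp [0.5274 0.2065 0.1217] yaw 69.68 j [ 14.  33. -50. 104.  30.  58.  21.] F [ 0.3 -0.3 -0.6] gap 29.5
[-0.343, -0.95, 0.22, -0.014, -0.003, -0.007]
```

>>> send_rows:
  motion:
    - [[20,-0.1,-0.2,0,0,0,0],[20,-0.2,-0.5,0,0,0,0],[20,-0.34,-0.8,0,0,0,0],[20,-0.34,-0.96,0.1,0,0,0],[20,-0.34,-0.96,0.2,0,0,0],[20,-0.34,-0.96,0.2,0,0,0]]

```text
t: 33.6
tcp_pos: [0.5253, 0.0607, 0.0922]
ee_rot: [[-0.94, 0.341, -0.006], [0.342, 0.94, -0.003], [0.005, -0.005, -1.0]]
ft_force: [0.2, 0.2, -0.2]
finger_gap: 0.324
```

Run:
```python
from h import *
im,d,p,T=snap('wrist','w42.png'); st()
print(delta((.526,.0547,.037),70),delta((.526,.0547,.028),70))
```

```text
t 33.65 tcp [0.5262 0.0622 0.0935] yaw 70.15 j [ 29.  31. -50. 110.  30.  52.  35.] F [-0.4  1.6 -0.2] gap 29.4
[-0.017, -0.047, 0.377, -0.004, -0.004, 0.003] [-0.017, -0.046, 0.437, -0.004, -0.004, 0.003]
```

View pics/w42.png

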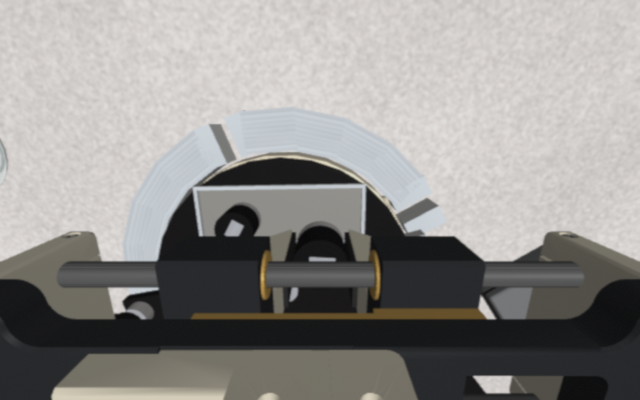

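>>> send_rows:
  motion:
    - [[20,-0.015,-0.045,0.15,0,0,0],[20,-0.015,-0.045,0.28,0,0,0],[20,-0.015,-0.045,0.34,0,0,0],[20,-0.015,-0.045,0.34,0,0,0],[20,-0.015,-0.045,0.34,0,0,0]]

```text
t: 34.15
tcp_pos: [0.5279, 0.055, 0.0446]
ee_rot: [[-0.941, 0.339, -0.0], [0.339, 0.941, -0.003], [-0.001, -0.003, -1.0]]
ft_force: [0.3, 0.3, -0.7]
finger_gap: 0.318
```

Run:
```python
from h import *
st()
print(delta((.526,.0547,.028),70))
```

```text
t 34.15 tcp [0.5279 0.055  0.0446] yaw 70.17 j [ 27.  35. -46. 112.  35.  47.  32.] F [ 0.3  0.3 -0.7] gap 29.2
[0.011, -0.006, 0.11, -0.003, 0.001, 0.004]
```

>>> send_rows:
  motion:
    - [[20,0.01,-0.005,0.05,0,0,0],[20,0.01,-0.005,0.09,0,0,0],[20,0.01,-0.005,0.105,0,0,0],[20,0.01,-0.005,0.105,0,0,0]]

```text
t: 34.55
tcp_pos: [0.5258, 0.0531, 0.0282]
ee_rot: [[-0.94, 0.341, -0.001], [0.341, 0.94, -0.004], [-0.0, -0.004, -1.0]]
ft_force: [-0.1, 0.1, -0.0]
finger_gap: 0.318
```

Run:
```python
from h import *
st()
```

```text
t 34.55 tcp [0.5258 0.0531 0.0282] yaw 70.05 j [ 27.  37. -45. 113.  36.  46.  31.] F [-0.1  0.1 -0. ] gap 29.2
```

>>> send_rows:
  motion:
    - [[20,0,0,0.006,0,0,0],[44,0,0,0.006,0,0,0],[44,0,0,0.006,0,0,0],[44,0,0,0.006,0,0,0],[44,0,0,-0.1,0,0,0],[44,0,0,-0.35,0,0,0],[60,0,0,-0.6,0,0,0],[60,0,0,-0.85,0,0,0],[60,0,0,-0.85,0,0,0]]

```text
t: 35.45
tcp_pos: [0.5296, 0.0548, 0.1615]
ee_rot: [[-0.94, 0.341, 0.008], [0.341, 0.94, -0.003], [-0.009, -0.0, -1.0]]
ft_force: [-0.3, 0.3, 0.8]
finger_gap: 0.644
```

Run:
```python
from h import *
im,d,p,T=snap('wrist','w43.png'); st()
im,d,p,T=snap('scene','s43.png')
im,d,p,T=snap('top','t43.png')
```

```text
t 35.5 tcp [0.528  0.0539 0.1591] yaw 70.05 j [ 34.  26. -54. 108.  25.  58.  39.] F [ 0.1 -0.9 -0.9] gap 60.0
```

View pics/w43.png

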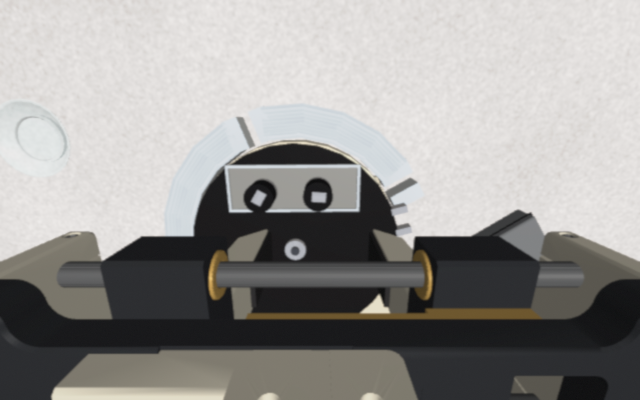

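View pics/s43.png

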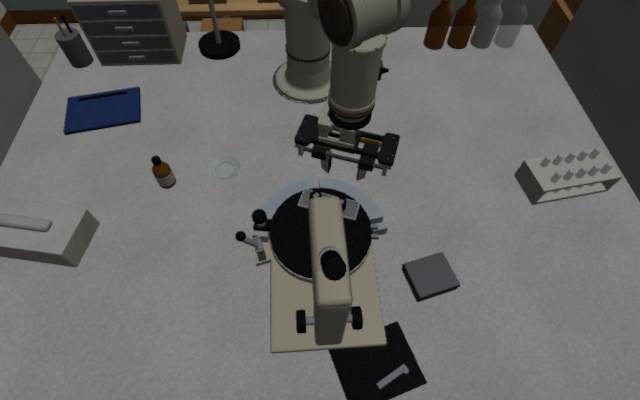

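Run:
```python
from h import *
im,d,p,T=snap('wrist')
c=np.array([ray(u,v,.05,p,T) for u,v in ((226,166),(359,166),(360,211),(229,212))]);c0=c.mean(0)
C=cloud(d,p,T)
a=np.radians(160.3); ex=np.array([np.cos(a),np.sin(a)]);ey=np.array([-np.sin(a),np.cos(a)])
for u,v in ((259,197),(319,197)):
    m=ray(u,v,.076,p,T); w=(m-c0)[:2]; print(m.round(4),C[v,u].round(4),(w@ex).round(4),(w@ey).round(4))
snode(im,'w44.png',(150,220,210,380),4.5)
```

```text
[ 0.5017 -0.0028  0.076 ] [ 0.5016 -0.0027  0.0764] -0.0016 0.0313
[0.5216 0.0524 0.076 ] [0.5216 0.0524 0.0759] -0.0017 -0.0274
```

View pics/w44.png

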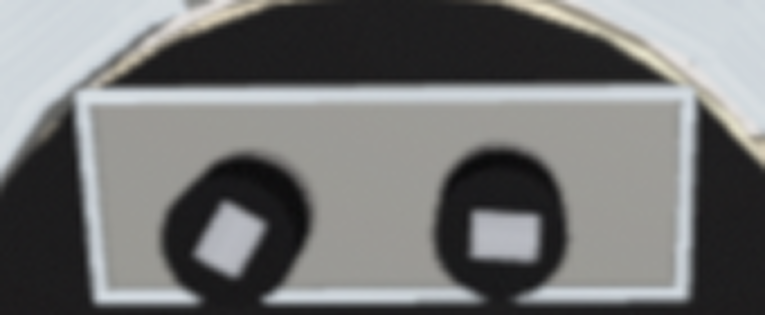

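View pics/t43.png

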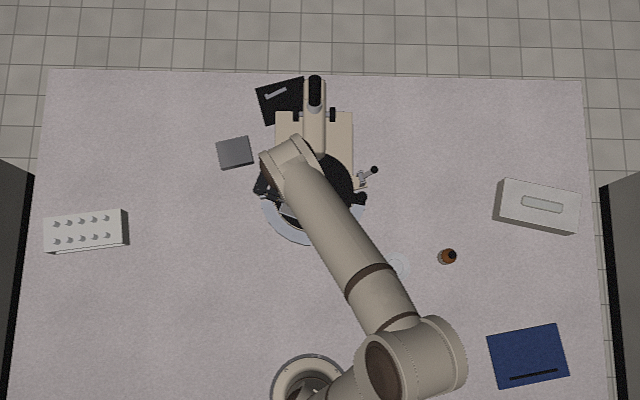

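Run:
```python
from h import *
st(); print(delta((.5,-.05,.2),80.3),delta((.561,-.135,.13),80.3))
```

```text
t 35.65 tcp [0.5251 0.053  0.1552] yaw 70.04 j [ 34.  26. -54. 108.  25.  58.  39.] F [-0.3  0.1 -0.6] gap 60.1
[-0.077, -0.704, -0.296, -0.006, -0.001, -0.228] [-0.653, -1.095, 0.173, -0.006, -0.001, -0.228]
```

>>> send_rows:
  motion:
    - [[60,0,-0.3,-0.3,0,0,-0.1],[60,-0.08,-0.7,-0.3,0,0,-0.23],[60,-0.4,-0.95,-0.2,0,0,-0.23],[60,-0.65,-1,0,0,0,-0.23],[60,-0.65,-1,0,0,0,-0.23],[60,-0.65,-1,0,0,0,-0.23]]

```text
t: 36.25
tcp_pos: [0.5652, -0.124, 0.1524]
ee_rot: [[-0.985, 0.172, -0.006], [0.172, 0.985, -0.002], [0.006, -0.003, -1.0]]
ft_force: [-0.1, 0.1, -0.4]
finger_gap: 0.653
```

Run:
```python
from h import *
im,d,p,T=snap('wrist','w45.png'); st(); print(delta((.561,-.135,.11),80.3))
```

```text
t 36.3 tcp [ 0.5649 -0.1212  0.1537] yaw 80.29 j [ 49.  32. -53. 101.  29.  62.  66.] F [-1.2  1.   0.9] gap 59.9
[0.009, -0.095, 0.292, -0.002, -0.007, -0.0]
```

View pics/w45.png

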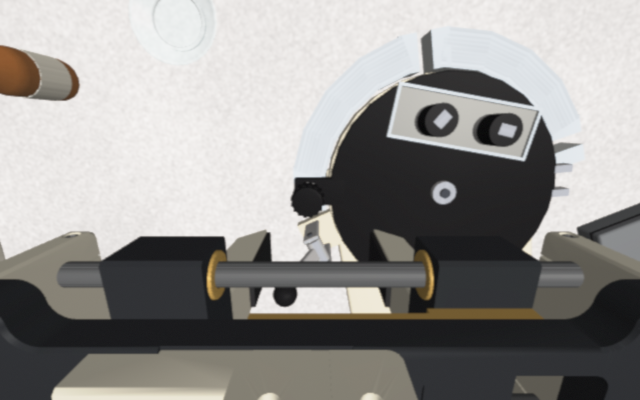

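>>> send_rows:
  motion:
    - [[60,0.01,-0.09,0.1,0,0,0],[60,0.01,-0.09,0.35,0,0,0],[60,0.01,-0.09,0.35,0,0,0],[60,0.01,-0.09,0.35,0,0,0]]

```text
t: 36.7
tcp_pos: [0.5613, -0.1331, 0.1036]
ee_rot: [[-0.986, 0.165, -0.003], [0.165, 0.986, -0.003], [0.003, -0.003, -1.0]]
ft_force: [0.8, -0.6, 0.7]
finger_gap: 0.652
```

Run:
```python
from h import *
im,d,p,T=snap('wrist','w46.png'); st(); print(delta((.5608,-.1353,.038),80.3))
```

```text
t 36.75 tcp [ 0.5626 -0.1331  0.1047] yaw 80.5 j [ 48.  35. -50. 104.  32.  57.  65.] F [ 0.3 -0.7  0.6] gap 59.9
[0.009, -0.015, 0.445, -0.004, -0.0, 0.004]
```

View pics/w46.png

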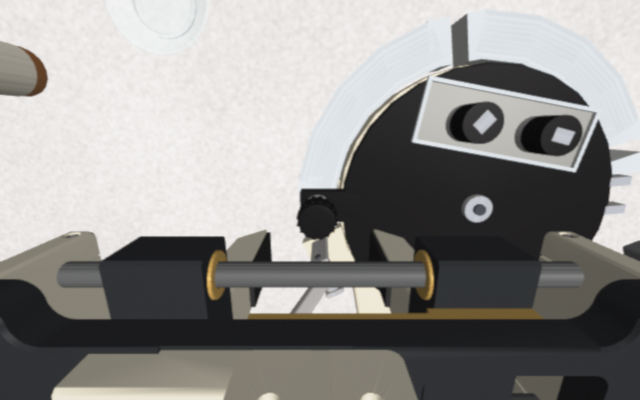

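>>> send_rows:
  motion:
    - [[60,0.01,-0.015,0.2,0,0,0],[60,0.01,-0.015,0.38,0,0,0],[60,0.01,-0.015,0.435,0,0,0],[60,0.01,-0.015,0.435,0,0,0],[20,0.01,-0.015,0.435,0,0,0],[20,0.01,-0.015,0.435,0,0,0],[20,0.01,-0.015,0.435,0,0,0],[20,0.01,-0.015,0.435,0,0,0],[20,0.01,-0.015,0.435,0,0,0],[20,0.01,-0.015,0.435,0,0,0]]
  newtons: 25

```text
t: 37.75
tcp_pos: [0.5612, -0.1359, 0.0392]
ee_rot: [[-0.986, 0.167, 0.0], [0.167, 0.986, -0.004], [-0.001, -0.004, -1.0]]
ft_force: [0.1, 0.8, 3.8]
finger_gap: 0.322
```

>>> send_rows:
  motion:
    - [[20,0,0,0,0,0,0],[20,0,0,-0.05,0,0,0],[20,0,0,-0.1,0,0,0],[20,0,0,-0.13,0,0,0],[20,0,0,-0.13,0,0,0]]

```text
t: 38.25
tcp_pos: [0.5606, -0.1358, 0.0584]
ee_rot: [[-0.986, 0.167, -0.001], [0.167, 0.986, -0.003], [0.0, -0.003, -1.0]]
ft_force: [2.5, 3.0, -6.6]
finger_gap: 0.319
```

Run:
```python
from h import *
st(); t=sense()['tcp_pos'];v=t[:2]-[.585,.005]; print(np.hypot(*v),np.degrees(np.arctan2(v[1],v[0]))%360)
im,d,p,T=snap('wrist','w47.png')
arc(0,range(256,219,-4))
```

```text
t 38.25 tcp [ 0.5606 -0.1358  0.0584] yaw 80.41 j [ 46.  38. -47. 105.  36.  52.  63.] F [ 2.5  3.  -6.6] gap 29.3
0.1429283817256124 260.1719514018969
256 [0.069, 0.009, -0.0, -0.004, -0.0, 0.098]
252 [0.134, 0.016, 0.0, -0.004, -0.0, 0.187]
248 [0.199, 0.028, -0.0, -0.004, -0.0, 0.276]
244 [0.263, 0.045, -0.0, -0.004, 0.0, 0.365]
240 [0.326, 0.066, -0.0, -0.004, 0.0, 0.454]
236 [0.387, 0.091, -0.0, -0.004, 0.0, 0.542]
232 [0.446, 0.12, -0.0, -0.004, 0.001, 0.631]
228 [0.503, 0.154, -0.0, -0.004, 0.001, 0.72]
224 [0.558, 0.191, -0.0, -0.004, 0.001, 0.809]
220 [0.61, 0.232, -0.001, -0.004, 0.001, 0.898]
```

View pics/w47.png

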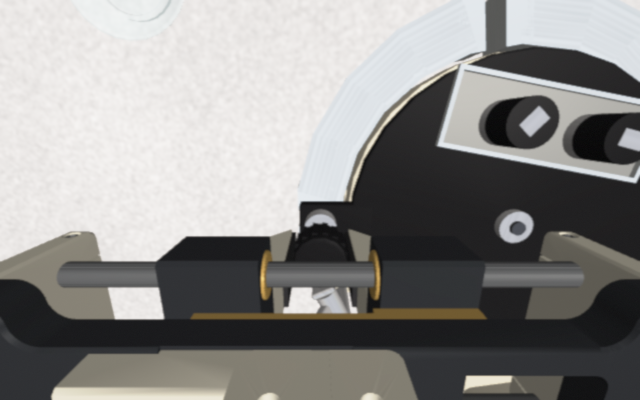

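>>> send_rows:
  motion:
    - [[20,0.034,0.002,0,0,0,0.045],[20,0.084,0.005,0,0,0,0.12],[20,0.134,0.012,0,0,0,0.187],[20,0.199,0.024,0,0,0,0.276],[20,0.263,0.041,0,0,0,0.365],[20,0.326,0.062,0,0,0,0.454],[20,0.387,0.087,0,0,0,0.542],[20,0.446,0.117,0,0,0,0.631],[20,0.503,0.151,0,0,0,0.72],[20,0.558,0.188,0,0,0,0.809]]

```text
t: 39.3
tcp_pos: [0.4824, -0.0946, 0.0578]
ee_rot: [[-0.693, 0.721, -0.001], [0.721, 0.693, -0.004], [-0.002, -0.004, -1.0]]
ft_force: [1.8, 1.7, -5.4]
finger_gap: 0.317
```

Run:
```python
from h import *
st(); t=sense()['tcp_pos'];v=t[:2]-[.585,.005]; print(np.hypot(*v),np.degrees(np.arctan2(v[1],v[0]))%360)
im,d,p,T=snap('wrist','w48.png')
arc(0,range(220,183,-4),ztcp=.058)
```

```text
t 39.3 tcp [ 0.4824 -0.0946  0.0578] yaw 43.83 j [ 42.  28. -41. 117.  27.  44.  28.] F [ 1.8  1.7 -5.4] gap 29.1
0.1429914000961043 224.13036833194838
220 [0.055, 0.008, -0.002, -0.005, 0.001, 0.083]
216 [0.121, 0.015, -0.002, -0.005, 0.001, 0.171]
212 [0.186, 0.026, -0.002, -0.005, 0.001, 0.26]
208 [0.25, 0.042, -0.002, -0.005, 0.002, 0.349]
204 [0.313, 0.062, -0.002, -0.005, 0.002, 0.438]
200 [0.374, 0.086, -0.002, -0.005, 0.002, 0.527]
196 [0.434, 0.115, -0.002, -0.005, 0.002, 0.616]
192 [0.491, 0.148, -0.003, -0.005, 0.002, 0.705]
188 [0.546, 0.184, -0.003, -0.005, 0.003, 0.794]
184 [0.598, 0.225, -0.003, -0.005, 0.003, 0.883]
```

View pics/w48.png

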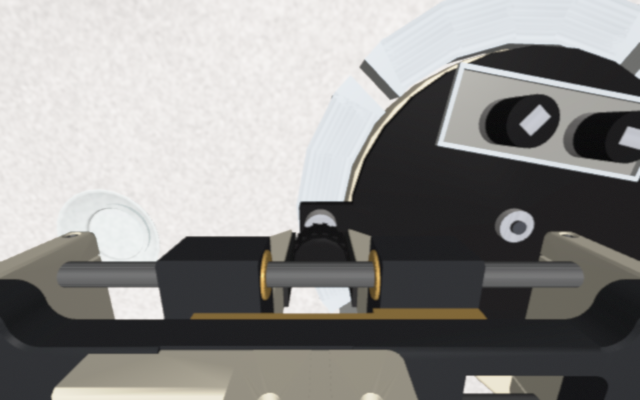

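>>> send_rows:
  motion:
    - [[20,0.06,0.003,0,0,0,0.083],[20,0.124,0.011,0,0,0,0.171],[20,0.188,0.023,0,0,0,0.26],[20,0.252,0.039,0,0,0,0.349],[20,0.315,0.059,0,0,0,0.438],[20,0.376,0.084,0,0,0,0.527],[20,0.436,0.113,0,0,0,0.616],[20,0.493,0.147,0,0,0,0.705],[20,0.548,0.184,0,0,0,0.794],[20,0.6,0.225,0,0,0,0.883]]

```text
t: 40.35
tcp_pos: [0.4429, -0.0069, 0.0572]
ee_rot: [[-0.073, 0.997, -0.004], [0.997, 0.073, -0.005], [-0.005, -0.005, -1.0]]
ft_force: [-0.9, -0.3, -5.0]
finger_gap: 0.316
```

Run:
```python
from h import *
st(); t=sense()['tcp_pos'];v=t[:2]-[.585,.005]; print(np.hypot(*v),np.degrees(np.arctan2(v[1],v[0]))%360)
arc(0,range(180,143,-4),ztcp=.058)
```

```text
t 40.35 tcp [ 0.4429 -0.0069  0.0572] yaw 4.18 j [ 27.  22. -34. 124.  20.  40. -17.] F [-0.9 -0.3 -5. ] gap 29.0
0.14259595735532207 184.78138045097265
180 [0.079, 0.006, -0.006, -0.006, 0.006, 0.093]
176 [0.145, 0.014, -0.006, -0.005, 0.006, 0.182]
172 [0.21, 0.025, -0.006, -0.005, 0.007, 0.271]
168 [0.274, 0.041, -0.007, -0.005, 0.007, 0.36]
164 [0.337, 0.062, -0.007, -0.005, 0.007, 0.448]
160 [0.398, 0.087, -0.008, -0.005, 0.007, 0.537]
156 [0.457, 0.116, -0.008, -0.004, 0.007, 0.626]
152 [0.514, 0.149, -0.008, -0.004, 0.007, 0.715]
148 [0.569, 0.186, -0.009, -0.004, 0.008, 0.804]
144 [0.621, 0.227, -0.009, -0.004, 0.008, 0.893]
```

>>> send_rows:
  motion:
    - [[20,0.075,0.005,-0.003,0,0,0.093],[20,0.143,0.013,-0.006,0,0,0.182],[20,0.209,0.024,-0.006,0,0,0.271],[20,0.273,0.04,-0.007,0,0,0.36],[20,0.336,0.061,-0.007,0,0,0.448],[20,0.397,0.086,-0.008,0,0,0.537],[20,0.456,0.115,-0.008,0,0,0.626],[20,0.513,0.148,-0.008,0,0,0.715],[20,0.568,0.185,-0.009,0,0,0.804],[20,0.62,0.226,-0.009,0,0,0.893]]

```text
t: 41.35
tcp_pos: [0.4699, 0.0881, 0.0579]
ee_rot: [[0.588, 0.809, -0.005], [0.809, -0.588, -0.006], [-0.007, -0.001, -1.0]]
ft_force: [-2.0, -1.1, -5.2]
finger_gap: 0.318
```

Run:
```python
from h import *
st(); t=sense()['tcp_pos'];v=t[:2]-[.585,.005]; print(np.hypot(*v),np.degrees(np.arctan2(v[1],v[0]))%360)
im,d,p,T=snap('scene','s50.png')
arc(0,[*range(140,102,-4),100.4],ztcp=.058)
```

```text
t 41.35 tcp [0.4699 0.0881 0.0579] yaw -36.03 j [  8.  24. -26. 119.  16.  41. -64.] F [-2.  -1.1 -5.2] gap 29.2
0.14199354985227275 144.17213285860302
140 [0.054, 0.002, 0.002, 0.0, 0.006, 0.085]
136 [0.119, 0.008, 0.001, 0.0, 0.006, 0.174]
132 [0.184, 0.02, 0.001, 0.0, 0.006, 0.263]
128 [0.249, 0.035, 0.001, 0.001, 0.006, 0.352]
124 [0.311, 0.056, 0.0, 0.001, 0.006, 0.44]
120 [0.373, 0.08, 0.0, 0.001, 0.006, 0.529]
116 [0.432, 0.109, -0.0, 0.001, 0.006, 0.618]
112 [0.49, 0.142, -0.0, 0.002, 0.006, 0.707]
108 [0.545, 0.179, -0.001, 0.002, 0.006, 0.796]
104 [0.597, 0.219, -0.001, 0.002, 0.006, 0.885]
100.4 [0.641, 0.259, -0.001, 0.002, 0.006, 0.965]
```

View pics/s50.png

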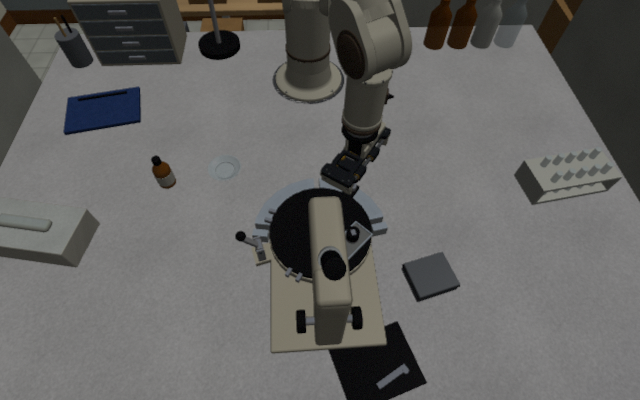

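>>> send_rows:
  motion:
    - [[20,0.054,0.002,0,0,0,0.085],[20,0.119,0.008,0,0,0,0.174],[20,0.184,0.02,0,0,0,0.263],[20,0.249,0.035,0,0,0,0.352],[20,0.311,0.056,0,0,0,0.44],[20,0.373,0.08,0,0,0,0.529],[20,0.432,0.109,0,0,0,0.618],[20,0.49,0.142,0,0,0,0.707],[20,0.545,0.179,0,0,0,0.796],[20,0.597,0.219,0,0,0,0.885]]

```text
t: 42.4
tcp_pos: [0.5496, 0.1419, 0.0576]
ee_rot: [[0.969, 0.246, -0.004], [0.246, -0.969, -0.004], [-0.005, 0.003, -1.0]]
ft_force: [-0.8, 0.3, -6.0]
finger_gap: 0.317
```

Run:
```python
from h import *
st(); t=sense()['tcp_pos'];v=t[:2]-[.585,.005]; print(np.hypot(*v),np.degrees(np.arctan2(v[1],v[0]))%360)
im,d,p,T=snap('wrist','w51.png')
arc(0,[102,100.4],ztcp=.058)
```

```text
t 42.4 tcp [0.5496 0.1419 0.0576] yaw -75.75 j [  -5.   30.  -16.  107.   11.   45. -102.] F [-0.8  0.3 -6. ] gap 29.1
0.14142143922257044 104.48199784254975
102 [0.027, -0.004, -0.001, 0.004, 0.003, 0.045]
100.4 [0.054, -0.002, -0.001, 0.004, 0.003, 0.081]
```

View pics/w51.png

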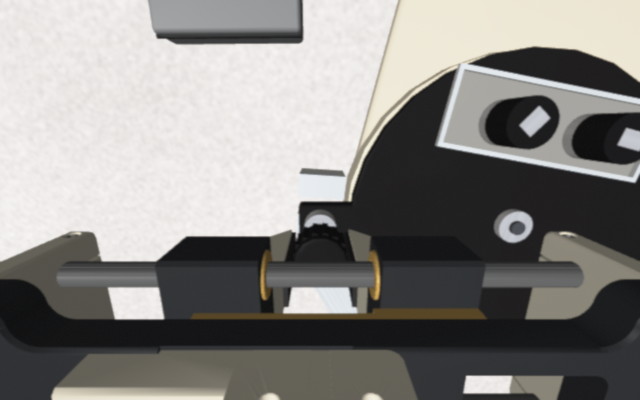

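>>> send_rows:
  motion:
    - [[20,0.03,-0.001,0,0,0,0.045],[20,0.056,0,0,0,0,0.083],[20,0.06,0,0,0,0,0.088],[20,0.06,0,0,0,0,0.088]]

```text
t: 42.85
tcp_pos: [0.5592, 0.144, 0.0582]
ee_rot: [[0.984, 0.18, -0.002], [0.18, -0.984, -0.004], [-0.002, 0.004, -1.0]]
ft_force: [-0.4, -0.2, -5.5]
finger_gap: 0.319
```

Run:
```python
from h import *
st(); t=sense()['tcp_pos'];v=t[:2]-[.585,.005]; print(np.hypot(*v),np.degrees(np.arctan2(v[1],v[0]))%360)
im,d,p,T=snap('wrist','w52.png')
```

```text
t 42.85 tcp [0.5592 0.144  0.0582] yaw -79.65 j [  -6.   30.  -15.  106.   11.   45. -106.] F [-0.4 -0.2 -5.5] gap 29.3
0.14137828604729227 100.53235474344223
```

View pics/w52.png

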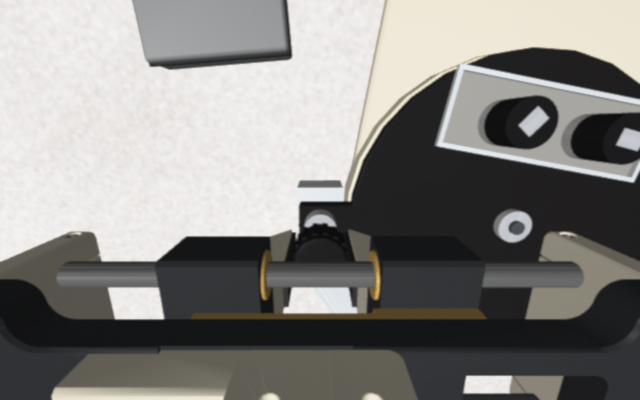

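Close enough (within ~1 mm); lower the plunger.

>>> send_rows:
  motion:
    - [[20,0.003,0,0.04,0,0,0],[20,0.003,0,0.08,0,0,0],[20,0.003,0,0.125,0,0,0],[20,0.003,0,0.125,0,0,0]]

```text
t: 43.3
tcp_pos: [0.5603, 0.1441, 0.0394]
ee_rot: [[0.984, 0.179, -0.0], [0.179, -0.984, -0.004], [-0.001, 0.004, -1.0]]
ft_force: [-0.6, -1.4, -3.2]
finger_gap: 0.32
```

Run:
```python
from h import *
st(); t=sense()['tcp_pos'];v=t[:2]-[.585,.005]; print(np.hypot(*v),np.degrees(np.arctan2(v[1],v[0]))%360)
```

```text
t 43.3 tcp [0.5603 0.1441 0.0394] yaw -79.71 j [  -6.   32.  -14.  106.   11.   43. -106.] F [-0.6 -1.4 -3.2] gap 29.4
0.1412867788275796 100.07928302560494
```

>>> send_rows:
  motion:
    - [[60,0,0,0,0,0,0],[60,0,0,0,0,0,0],[60,0,0,0,0,0,0],[60,0,0,0,0,0,0],[60,0,0,0,0,0,0],[60,0,0,-0.25,0,0,0],[60,0,0,-0.5,0,0,0],[60,0,0,-0.8,0,0,0],[60,0,0,-0.8,0,0,0],[60,0,0,-0.8,0,0,0]]

```text
t: 44.3
tcp_pos: [0.561, 0.1453, 0.1613]
ee_rot: [[0.984, 0.179, 0.002], [0.179, -0.984, -0.003], [0.002, 0.003, -1.0]]
ft_force: [0.3, 0.2, -0.7]
finger_gap: 0.652
```

Run:
```python
from h import *
im,d,p,T=snap('wrist','w53.png'); st(); C=cloud(d,p,T)
im,d,p,T=snap('scene','s53.png')
```

```text
t 44.35 tcp [0.5598 0.1448 0.1597] yaw -79.71 j [  -4.   23.  -16.  102.    8.   57. -104.] F [-0.7 -0.6  0.3] gap 60.1
```

View pics/w53.png

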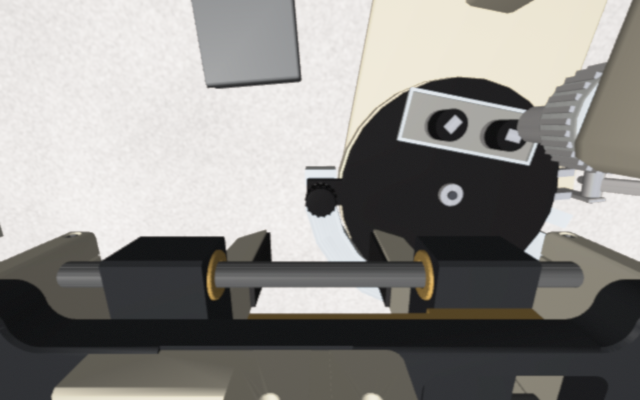

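View pics/s53.png

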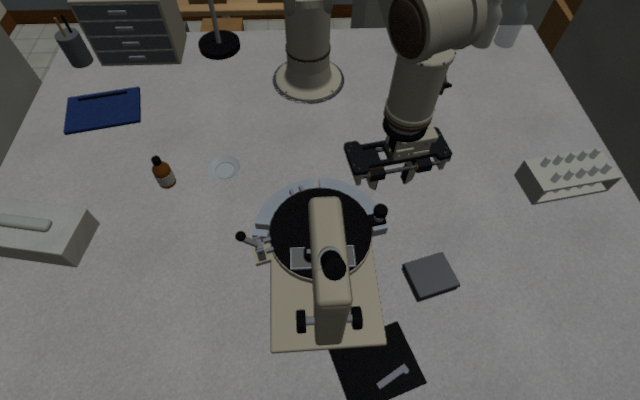

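Run:
```python
from h import *
im,d,p,T=snap('wrist'); C=cloud(d,p,T); print('knobtop',C[195:203,317:325,2].mean(), ray(321,199,.088,p,T)); st()
print(delta((.44,.09,.25),-50))
c=np.array([ray(u,v,.05,p,T) for u,v in ((413,89),(537,112),(530,163),(400,139))]);print(c.mean(0))
```

```text
knobtop 0.08806359585249685 [0.56151567 0.14315295 0.088     ]
t 44.45 tcp [0.5587 0.1445 0.1582] yaw -79.71 j [  -4.   23.  -16.  102.    8.   57. -104.] F [ 0.5 -0.1 -0. ] gap 59.9
[-0.846, 0.219, -0.607, 0.003, 0.007, -0.66]
[0.65343123 0.00560104 0.05      ]
```

>>> send_rows:
  motion:
    - [[60,-0.2,0,-0.3,0,0,-0.15],[60,-0.5,0.1,-0.6,0,0,-0.3],[60,-0.85,0.22,-0.6,0,0,-0.5],[45,-0.85,0.22,-0.6,0,0,-0.7],[45,-0.85,0.22,-0.6,0,0,-0.9],[45,-0.85,0.22,-0.6,0,0,-0.9],[45,-0.85,0.22,-0.6,0,0,-0.9]]

```text
t: 45.15
tcp_pos: [0.4402, 0.0901, 0.2492]
ee_rot: [[0.634, 0.773, -0.003], [0.773, -0.634, -0.004], [-0.004, 0.0, -1.0]]
ft_force: [0.9, 0.6, 1.1]
finger_gap: 0.49
```

Run:
```python
from h import *
st(); print(delta((.43,-.1,.24),0))
```

```text
t 45.15 tcp [0.4402 0.0901 0.2492] yaw -39.37 j [  6.   4. -22. 113.   2.  64. -56.] F [0.9 0.6 1.1] gap 44.9
[-1.022, 0.751, 0.066, -0.002, 0.006, -0.875]
```

>>> send_rows:
  motion:
    - [[45,-0.3,0.2,0,0,0,-0.2],[45,-0.6,0.45,0,0,0,-0.4],[45,-1,0.75,0,0,0,-0.6],[45,-1,0.75,0,0,0,-0.87],[45,-1,0.75,0,0,0,-0.87],[45,-1,0.75,0,0,0,-0.87]]

```text
t: 45.75
tcp_pos: [0.4323, -0.1012, 0.2497]
ee_rot: [[0.006, 1.0, -0.003], [1.0, -0.006, -0.004], [-0.004, -0.003, -1.0]]
ft_force: [-1.0, 0.1, -0.2]
finger_gap: 0.49
```

Run:
```python
from h import *
st(); print(delta((.5,-.22,.22),15.5))
```

```text
t 45.75 tcp [ 0.4323 -0.1012  0.2497] yaw -0.32 j [ 20.   3. -11. 114.   1.  64.   8.] F [-1.   0.1 -0.2] gap 45.0
[-0.789, 0.456, 0.2, -0.005, 0.005, -0.352]
```

>>> send_rows:
  motion:
    - [[45,-0.3,0.2,0,0,0,-0.2],[45,-0.6,0.4,0,0,0,-0.35],[45,-0.79,0.5,0.1,0,0,-0.35],[45,-0.79,0.8,0.1,0,0,-0.35],[45,-0.79,0.8,0.1,0,0,-0.35]]

```text
t: 46.25
tcp_pos: [0.5566, -0.2155, 0.2326]
ee_rot: [[-0.268, 0.963, -0.002], [0.963, 0.268, -0.001], [-0.0, -0.002, -1.0]]
ft_force: [-0.3, 0.6, 0.0]
finger_gap: 0.491
```

Run:
```python
from h import *
im,d,p,T=snap('wrist','w55.png'); st(); print(delta((.6315,-.170,.16),15.5))
```

```text
t 46.3 tcp [ 0.5545 -0.2148  0.2331] yaw 15.62 j [25. 20. -8. 95.  3. 65. 32.] F [-0.7  0.2 -1. ] gap 45.3
[0.15, 0.577, 0.485, -0.005, -0.0, 0.003]
```

View pics/w55.png

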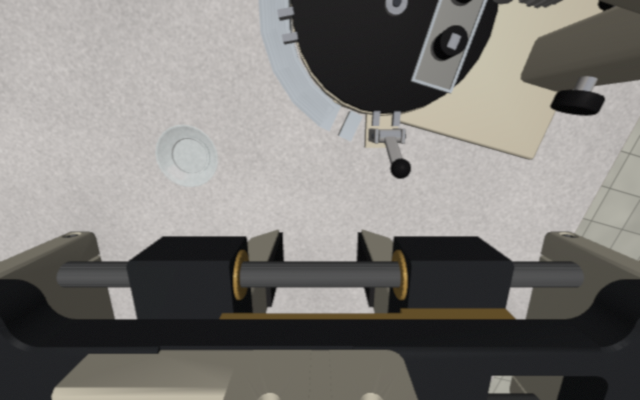

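>>> send_rows:
  motion:
    - [[45,0.08,0.3,0.1,0,0,0],[45,0.15,0.57,0.3,0,0,0],[45,0.15,0.57,0.4,0,0,0],[45,0.15,0.57,0.4,0,0,0],[45,0.15,0.57,0.4,0,0,0]]

```text
t: 46.8
tcp_pos: [0.6275, -0.1722, 0.1754]
ee_rot: [[-0.269, 0.963, -0.003], [0.963, 0.269, -0.004], [-0.003, -0.004, -1.0]]
ft_force: [-0.5, -0.5, 0.2]
finger_gap: 0.49
```

Run:
```python
from h import *
im,d,p,T=snap('wrist','w56.png'); st(); C=cloud(d,p,T)
g=cv2.cvtColor(im,cv2.COLOR_BGR2GRAY); M=(np.abs(C[...,2]-.12)<.014)&(np.hypot(C[...,0]-.631,C[...,1]+.17)<.03)
v,u=np.nonzero(M); print(u.mean(),v.mean(),len(u),C[M].mean(0),C[M][:,2].max()); b=ray(u.mean(),v.mean(),.119,p,T); print(b, delta((b[0],b[1],.073),15.5))
```

```text
t 46.85 tcp [ 0.6281 -0.1728  0.1766] yaw 15.57 j [19. 28. -8. 90.  5. 62. 25.] F [ 0.   0.  -0.1] gap 45.2
326.4 203.0468085106383 470 [ 0.63041556 -0.16609649  0.12575596] 0.13065698732446693
[ 0.63108092 -0.16793972  0.119     ] [0.029, 0.029, 0.69, -0.003, 0.006, 0.002]
```

View pics/w56.png

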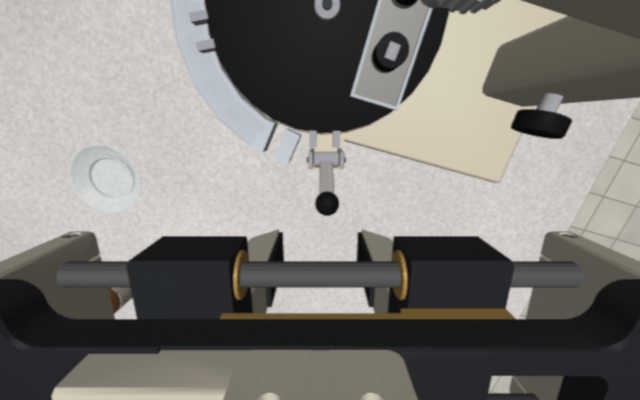

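>>> send_rows:
  motion:
    - [[45,0.02,0.029,0.25,0,0,0],[45,0.02,0.029,0.5,0,0,0],[45,0.02,0.029,0.67,0,0,0],[45,0.02,0.029,0.67,0,0,0],[10,0.02,0.029,0.67,0,0,0],[10,0.02,0.029,0.67,0,0,0],[10,0.02,0.029,0.67,0,0,0],[10,0.02,0.029,0.67,0,0,0],[10,0.02,0.029,0.67,0,0,0]]
  newtons: 20

```text
t: 47.75
tcp_pos: [0.6329, -0.1691, 0.0771]
ee_rot: [[-0.27, 0.963, 0.001], [0.963, 0.27, -0.005], [-0.006, -0.0, -1.0]]
ft_force: [-1.3, -2.2, 6.0]
finger_gap: 0.226
```

Run:
```python
from h import *
im,d,p,T=snap('wrist','w57.png'); st()
```

```text
t 47.8 tcp [ 0.6329 -0.1692  0.0771] yaw 15.65 j [18. 35. -8. 94.  6. 51. 23.] F [-2.5 -1.5  6.6] gap 20.5
```

View pics/w57.png

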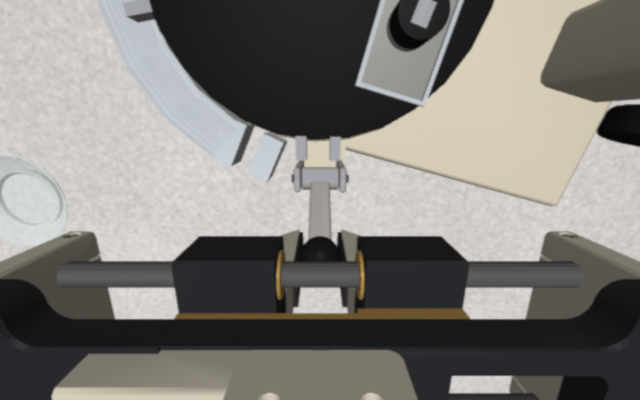

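>>> send_rows:
  motion:
    - [[10,-0.057,0,0.034,0,0,0],[10,-0.102,0,0.069,0,0,0],[10,-0.145,0,0.113,0,0,0],[10,-0.182,0,0.161,0,0,0],[10,-0.214,0,0.219,0,0,0],[10,-0.235,0,0.271,0,0,0],[10,-0.251,0,0.335,0,0,0],[10,-0.258,0,0.391,0,0,0],[10,-0.258,0,0.4,0,0,0],[10,-0.258,0,0.4,0,0,0]]

```text
t: 48.8
tcp_pos: [0.6428, -0.2055, 0.0147]
ee_rot: [[-0.27, 0.963, -0.001], [0.963, 0.27, -0.004], [-0.004, -0.002, -1.0]]
ft_force: [2.7, -3.4, 0.8]
finger_gap: 0.219
```

Run:
```python
from h import *
im,d,p,T=snap('wrist','w58.png'); st(); C=cloud(d,p,T); print(C[200:250:8,319].round(4))
```

```text
t 48.85 tcp [ 0.6428 -0.2056  0.0148] yaw 15.69 j [20. 41. -7. 92.  7. 47. 26.] F [ 3.  -4.4 -0.1] gap 20.3
[[ 0.6321 -0.1731  0.0598]
 [ 0.6333 -0.1774  0.0596]
 [ 0.6345 -0.1814  0.0602]
 [ 0.6357 -0.1857  0.0602]
 [ 0.637  -0.1902  0.0597]
 [ 0.6381 -0.1943  0.0607]
 [ 0.6389 -0.1969  0.0648]]
```

View pics/w58.png

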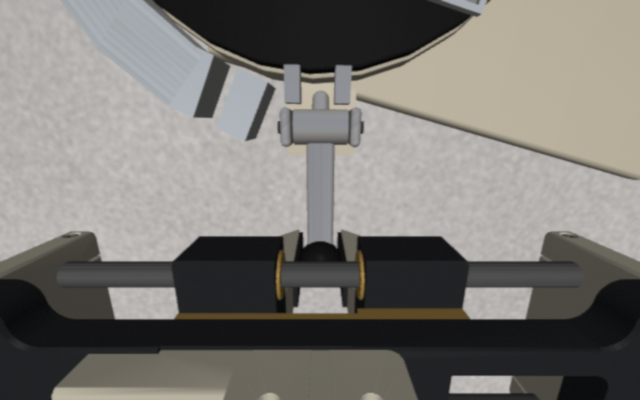

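>>> send_rows:
  motion:
    - [[10,0,0,0.02,0,0,0],[10,0,0,0.03,0,0,0],[50,0,0,0.03,0,0,0],[50,0,0,0.01,0,0,0],[50,0,0,0.0,0,0,0],[50,0,0,0,0,0,0],[50,0,0,-0.3,0,0,0],[50,0,0,-0.6,0,0,0],[50,-0.2,0,-0.9,0,0,0],[50,-0.2,0,-0.9,0,0,0]]

```text
t: 49.85
tcp_pos: [0.655, -0.2388, 0.1577]
ee_rot: [[-0.267, 0.964, 0.01], [0.964, 0.267, -0.01], [-0.012, 0.007, -1.0]]
ft_force: [0.0, -0.7, 1.1]
finger_gap: 0.543
```

Run:
```python
from h import *
im,d,p,T=snap('wrist','w59.png'); st(); C=cloud(d,p,T)
v,u=np.nonzero((np.hypot(C[...,0]-.6425,C[...,1]+.2045)<.014)&(C[...,2]>.03)&(C[...,2]<.1)); print(C[v,u].mean(0),C[v,u][:,2].max(),u.mean(),v.mean())
im,d,p,T=snap('scene','s59.png'); snode(im,'s59z.png',(150,300,200,420),3.5)
```

```text
t 49.9 tcp [ 0.6533 -0.2374  0.155 ] yaw 15.51 j [23. 33. -8. 85.  5. 61. 29.] F [-0.3 -0.  -0.2] gap 50.0
[ 0.64087144 -0.20295522  0.06637082] 0.07191406914188869 316.1967213114754 157.9391100702576
```

View pics/w59.png

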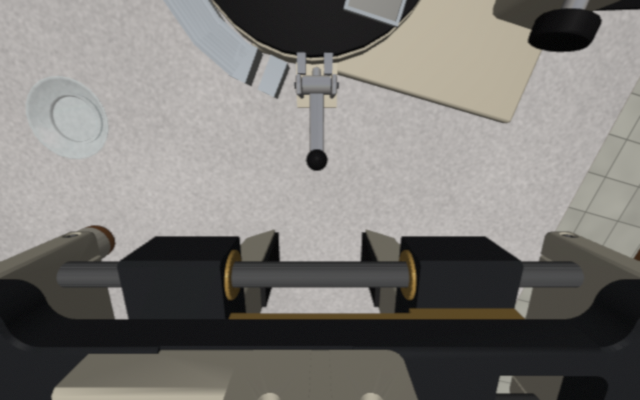

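View pics/s59z.png

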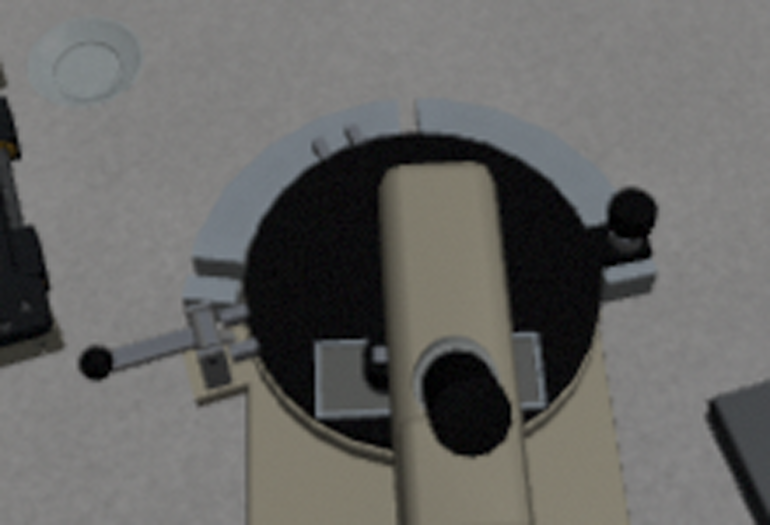

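Run:
```python
from h import *
print(delta((.55,-.215,.26),15.5))
```

```text
[0.308, -0.616, -0.722, 0.0, 0.007, 0.002]
```

>>> send_rows:
  motion:
    - [[50,0,-0.2,-0.7,0,0,0],[50,0.2,-0.6,-0.72,0,0,0],[50,0.3,-0.62,-0.72,0,0,0],[50,0.3,-0.62,-0.72,0,0,0],[50,0.3,-0.62,-0.72,0,0,0]]

```text
t: 50.45
tcp_pos: [0.5482, -0.2138, 0.2584]
ee_rot: [[-0.271, 0.962, -0.001], [0.962, 0.271, -0.003], [-0.003, -0.002, -1.0]]
ft_force: [0.4, -0.9, -0.8]
finger_gap: 0.545
```

Run:
```python
from h import *
im,d,p,T=snap('wrist','w60.png'); st()
snap('top','t60.png')
```

```text
t 50.5 tcp [ 0.5489 -0.2141  0.2574] yaw 15.75 j [26. 18. -9. 95.  3. 68. 32.] F [ 0.6 -0.2  0.5] gap 49.8
```

View pics/w60.png

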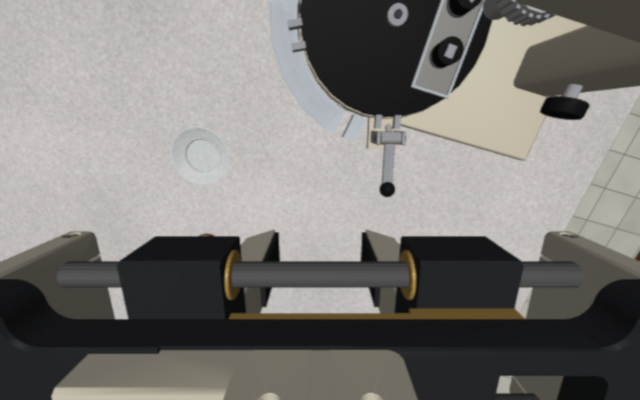

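View pics/t60.png

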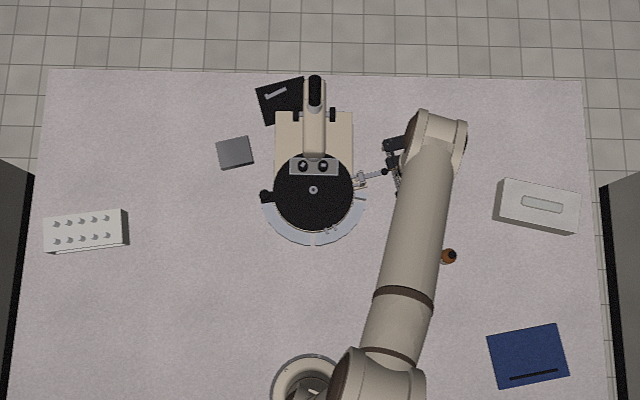

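```bash
python3 -c "
from plant import *
print(job_done())"
```

```text
the job is handed in; nothing more can be done
None
```

I did every step of the task and handed the job in at about 50.5 s; no verdict was reported. Only two mounts were on the bench. One was knocked aside before I reached it, so I found it again and picked it up from its new spot.

**Done, in order:**
- Brake lever fully up.
- Plunger lifted, table turned to load, plunger home.
- Both mounts placed in the tray.
- Plunger lifted, table turned to view, plunger home.
- Brake lever pushed fully down.

**Last checks:**
- **Plunger and table:** the knob top measured 88 mm at both the load and view stations, which is home. The knob sat within about 0.2° of each slot.
- **Brake:** the ball's top read 71–72 mm against 71 mm expected when locked, and its pixel position matches the first picture.
- **Mounts:** at load both were upright, about 2 mm off the tray's centre line in x, at about +31 and −27 mm in y, with tops at 76 mm. At view I checked only by eye: both still stand in the tray.
- **Bystanders:** I did not measure them afterwards. In the later pictures the bottle, slide box and dish look unmoved.
- **Gripper:** clear of everything at hand-in.

**Disagreed or failed:**
- **Finger length:** the fingers really end about 27 mm short of the reported TCP, as shown by the wrist depth picture and by where they touched the ball. Because of this, my first two grips on the brake ball slipped off. I then lifted the lever with tilted, closed fingers and used the 27 mm correction for every later grasp.
- **Networks:** `look_for` gave only one weak hit for a mount, which was actually the slide box, so I located the mounts by hand in the pictures.

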